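# Put the fly-material case away over the bay's sill

### The job

Put the green fly-material case away in its wooden bay, knob end first. Nose it gently up against the brass sill, lift only its knob end over the sill while the back edge stays down on the bench until the middle of the case is past the sill, and lay it down softly on the deck. Then push it along until it presses lightly but firmly against the white stop pad on the end fence for about a second, and leave it resting there without ramming anything or disturbing the spool, bottles or vise.

Things in the scene. Friction and masses are not known exactly. Their poses are not given: they have to be found in the camera images.
- case: the closed green case, a rigid box 130 mm long (x), 88 mm wide (y), 50 mm high, about 0.5 to 0.9 kg evenly spread. Origin: centre of its underside; x points to its leading (knob) end, z up. Its lid cannot open. On the lid stands a yellow grip knob 26 mm long (x), 16 mm wide (y), 30 mm tall, its centre 45 mm ahead of the case's centre: pinch it across its 16 mm width
- case_grip (a point): point inside the yellow knob, 68 mm above the underside and 45 mm ahead of the case's centre (12 mm below the knob's top); axes as the case
- case_lead (a point): middle of the case's bottom edge at the leading (knob) end; axes as the case
- case_tail (a point): middle of the case's bottom edge at the back end; axes as the case
- bay: the fixed wooden bay: a flat dark deck 16 mm above the bench with a square brass sill along its front, 126 mm wide in all. Origin: at bench height under the middle of the sill's upright front face; x points horizontally into the bay, z up. The deck runs from x = 0 to 190 mm. Two side cheeks, 12 mm thick and 16 mm higher than the deck, run from x = 30 to 190 mm with a clear width of 102 mm between them
- fence: fixed aluminium end fence across the deck, 100 mm wide, 34 high, 10 thick. Origin: lower middle of its front face, on the deck, 162 to 176 mm behind the sill face; x as the bay's. It carries a hard white stop pad, 80 mm wide, 26 high, on a screw with a knob behind: the pad's face is set 6 to 20 mm in front of the fence's face. That setting is not measured: feel for it. It does not give
- spool: bystander: red thread spool, 32 mm wide, 32 mm tall, standing on the bench; origin at the centre of its base
- varnish: bystander: small amber varnish bottle, 28 mm wide, 55 mm tall; origin at the centre of its base
- flask: bystander: blue drinking bottle, 72 mm wide, 170 mm tall; origin at the centre of its base
- vise: bystander: fixed tying vise on a stand, 110 mm square foot, 200 mm tall; origin at the centre of its foot
Mind the look-alikes: they are no part of the job. What is meant by the bay is not turquoise, and is the larger of those in its own colour.

How it is judged:
By the outcome, as a careful person would: the job done as asked, in the order asked, and still so for the second after the job is handed in, with the robot touching nothing.
It also fails if it takes over 72 s, if anything falls off the work surface, if the arm or the gripper's body presses on something with over 40 N, if the wrist force passes 120 N, or if a joint passes its speed limit or range.

### The arm

A 7-joint arm with a two-finger parallel gripper is mounted at the origin on the work surface. World frame = base frame: x ahead of the robot, y to its left, z up, the work surface at z = 0. Lengths are in mm, angles in rad, forces in N, time in s.
With the tool pointing down it reaches from about 400 to 875 mm from the base axis. Payload 4.4 kg.
Tool frame: the origin (TCP) lies at the very end of the fingers, on their centre line; the grasp point (between the pads) lies 19 mm behind it; y points along the fingers, z is the direction in which the jaws open and shut, and the axes are right-handed (so a half turn about y gives the same grasp; the last joint's range is limited). The gripper opens to 85 mm and grips with 20 to 120 N. Pads are 22 mm wide; open, the fingers measure 114 mm over their backs; the gripper's body (76 mm by 85 mm) begins 54 mm behind the grasp point. The pads swing forward as they close: fully open they stand 13 mm farther back than shut.
Start: joints at [-1.372, 0.628, 0.038, 1.517, -0.027, 0.996, -0.02], TCP at [170.091, 627.365, 231.313] pointing down, gripper open.
Joint ranges: [-3.06, 3.06], [-0.37, 2.12], [-1.25, 1.32], [0.18, 2.47], [-1.1, 4.24], [0.23, 1.98], [-2.94, 2.94]. Speed limits (rad/s): [2.57, 2.57, 3.14, 3.14, 3.14, 3.14, 3.14].

### API

Orientations are given as [roll, pitch, yaw] about the fixed x, y, z axes, in that order (R = Rz(yaw) Ry(pitch) Rx(roll)).
In Python, from cell import read_state, get_image, finish_job gives the robot as it stands. The module is installed in compiled form; this text tells all that it offers.
- The arm moves only by the tool servo_tool, never from a script. Its argument "increments" is a list of rows, each an object of numbers: "dx", "dy", "dz": the shift along the world's x, y, z in cm; "ax", "ay", "az": the turn, a rotation vector about the world's x, y, z in rad; "claw": the closure, from -1 (fully open) to 1 (shut). A call has 1 to 8 rows; each row is the pose to reach, as a shift and turn from the pose commanded when the call began; what a row does not reach only later rows make up. A row lasts 1/12 s, in which the tool goes at most 41.7 mm and 7.16 degrees, less where a joint would pass 70% of its speed; a pose out of reach is approached as far as the arm can. A call with a gripper value outside its range is refused whole. The fingers move at their own pace and stop on an object; the grip force is fixed at half the most. Time passes only in rows, so rows that repeat a pose let the fingers close. It gives the time, the measured TCP pose, the force and the opening at its end, in the units of the state.
- read_state(): the state, without advancing time (a new reading comes with each control period).
- get_image(name): name is "side" or "top"; returns a dict with "color" (480x640x3 uint8, red, green, blue), "fov_y" (degrees; the focal length in pixels is half the picture's height over the tangent of half this angle, whatever the lens; pixels are square), "cx", "cy" (the principal point, pixels), "R" (3x3) and "t" (3): a world point X has camera coordinates R X + t. Camera axes: x right, y down, z forward; pixel columns grow to the right and rows downward; lengths in mm; the calibration is good to about 2 mm. A picture is of the moment at which its call begins. There is no depth.
- finish_job(): hands the job in, once; it reports no verdict.
The state is a dict: "clock": time; "qpos": joint angles; "qd": joint speeds; "tau": joint torques, N m; "eef_pos": TCP position; "tool_rot": TCP orientation; "force": force on the tool from outside, world axes, zero at the start; "torque": the same for the moment, N m; "width": finger opening in mm.
Only numpy, scipy, OpenCV 4.12 (cv2) and the standard library are available. Lean on these libraries where they do the work, as an engineer would, in place of code of your own. Each camera call takes 0.05 s, during which the arm holds its last target.

## Working session

There is one attempt and no reset: what is moved stays moved. The work goes in short steps, Python scripts to look and compute and a tool call to move; the robot and the scene stay as the last step left them, time stands still between calls to the robot, and variables do not carry over. Pictures are saved under pics/ and viewed, and the job is handed in when it is done.

Besides the shell and the picture viewer there is one more tool, called after "Emit:" as name(argument=value, ...) on one line, values as JSON. servo_tool: Moves the arm, as the interface text tells. Its arguments: {"type":"object","properties":{"increments":{"type":"array","items":{"type":"object","properties":{"dx":{"type":"number"},"dy":{"type":"number"},"dz":{"type":"number"},"ax":{"type":"number"},"ay":{"type":"number"},"az":{"type":"number"},"claw":{"type":"number"}}}}},"required":["increments"]}

```bash
mkdir -p pics; ls
python3 - <<'E'
from cell import read_state,get_image
import cv2,pickle
print(read_state())
for n in("side","top"):
    d=get_image(n); cv2.imwrite(f"pics/{n}0.png",d["color"][:,:,::-1]); pickle.dump(d,open(f"{n}0.pkl","wb"))
    print(n,d["fov_y"],d["cx"],d["cy"],d["R"],d["t"])
E
```

```text
pics
{'clock': 0.0, 'qpos': array([-1.3718177 ,  0.62936534,  0.03843699,  1.51836267, -0.02702491,
        0.99630996, -0.0199634 ]), 'qd': array([-4.76594334e-06, -8.60246920e-04,  3.43833466e-04,  2.57132117e-03,
       -8.83679677e-04, -1.27773818e-03, -3.24733220e-04]), 'tau': array([ 7.39585848e-04, -5.63405156e+01,  1.22640911e+00, -1.93440181e+01,
        1.10477814e-02,  1.06668868e-02, -9.02143086e-06]), 'eef_pos': array([169.89991358, 626.75120945, 230.37825249]), 'tool_rot': array([-1.57272405e+00, -2.59800612e-06, -2.64751449e-01]), 'force': array([ 0.7212305 , -0.73602707, -0.66174255]), 'torque': array([-0.00331473, -0.03213883, -0.00412261]), 'width': 85.27348004001763}
side 53.32168474683434 309.3025942279472 241.45958200146 [[ 0.79647958 -0.60464752 -0.00465404]
 [-0.35115861 -0.45627481 -0.81761906]
 [ 0.49224781  0.65285119 -0.57574075]] [-395.21973725  227.08442675 1027.3649366 ]
top 43.22387068830956 311.12286528213457 240.91448927059008 [[ 0.00858294 -0.99979664 -0.01824865]
 [-0.99090025 -0.00605231 -0.13446213]
 [ 0.13432434  0.01923667 -0.99075069]] [  26.28610472  516.30688318 1618.82341203]
```

View pics/side0.png

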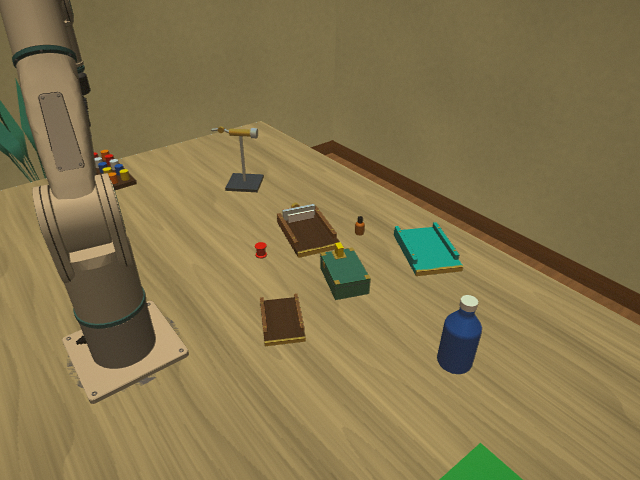

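View pics/top0.png

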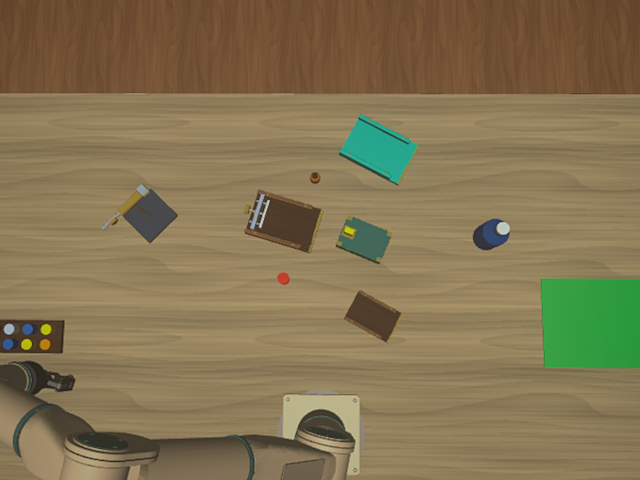

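The side and top views show three bays (top pixels): a brown one with the fence at (283,222), a smaller brown one at (373,316), and a turquoise one at (378,150). The one meant is at (283,222): not turquoise, the larger of the browns, and it carries the white pad. The case is at (363,239) with its knob at (349,231), facing the bay. I'll enlarge to confirm.

Run:
```python
import cv2
t=cv2.imread("pics/top0.png")[160:300,230:410]; cv2.imwrite("pics/top0c.png",cv2.resize(t,None,fx=4.4,fy=4.2857,interpolation=cv2.INTER_CUBIC)[:, :792] if 0 else cv2.resize(t,None,fx=4,fy=4,interpolation=cv2.INTER_CUBIC))
s=cv2.imread("pics/side0.png")[190:310,240:400]; cv2.imwrite("pics/side0c.png",cv2.resize(s,None,fx=5,fy=5,interpolation=cv2.INTER_CUBIC))
```

```text
(no output)
```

View pics/top0c.png

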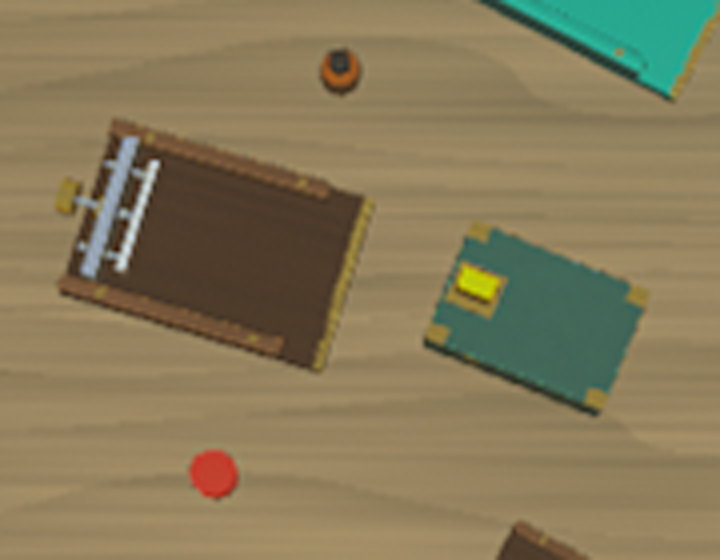

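View pics/side0c.png

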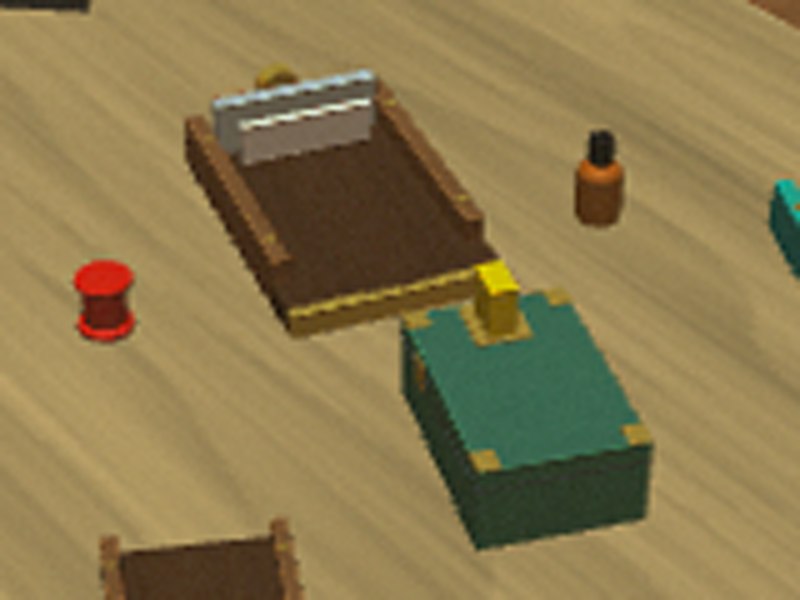

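The crop confirms it: the larger brown bay has the brass sill, fence and white pad. Bay sill upper corners in the top crop are (373,203) and (320,370). The case lid corners are (425,343), (475,225), (648,293) and (600,405). Next I fit the poses.

```bash
cat > h.py <<'E'
import numpy as np
from scipy.optimize import least_squares
from scipy.spatial.transform import Rotation as Ro
def proj(d,X):
    X=np.atleast_2d(X); f=240/np.tan(np.radians(d["fov_y"]/2)); c=X@d["R"].T+d["t"]
    return np.c_[d["cx"]+f*c[:,0]/c[:,2], d["cy"]+f*c[:,1]/c[:,2]]
def place(p,P):
    c,s=np.cos(p[2]),np.sin(p[2]); P=np.atleast_2d(P).astype(float)
    return np.c_[p[0]+c*P[:,0]-s*P[:,1], p[1]+s*P[:,0]+c*P[:,1], P[:,2]]
def fit(obs,p0):  # obs: list (cam, model pts, pix)
    f=lambda p: np.concatenate([(proj(d,place(p,P))-np.array(u)).ravel() for d,P,u in obs])
    r=least_squares(f,p0,loss="soft_l1",x_scale=[10,10,.1]); return r.x,f(r.x)
E
python3 - <<'E'
from h import *
import pickle
T=pickle.load(open("top0.pkl","rb"));S=pickle.load(open("side0.pkl","rb"))
t=lambda L:[( (u+.5)/4+229.5,(v+.5)/4+159.5) for u,v in L]
s=lambda L:[( (u+.5)/5+239.5,(v+.5)/5+189.5) for u,v in L]
BT=[(0,-63,16),(0,63,16),(190,-63,32),(190,63,32),(30,-63,32),(30,63,32)]
bt=t([(373,203),(320,370),(115,119),(60,288),(327,187),(282,342)])
BS=[(0,63,16),(0,63,0),(190,63,32)]; bs=s([(292,313),(297,337),(188,120)])
CT=[(65,44,50),(65,-44,50),(-65,-44,50),(-65,44,50)]; ct=t([(425,343),(475,225),(648,293),(600,405)])
CS=[(65,44,50),(65,-44,50),(-65,-44,50),(-65,44,50),(-65,-44,0),(-65,44,0)]
cs=s([(403,322),(565,290),(652,440),(475,472),(645,520),(478,548)])
for n,o,p0 in (("bay",[(T,BT,bt),(S,BS,bs)],(500,0,1.5)),("bayT",[(T,BT,bt)],(500,0,1.5)),("bayS",[(S,BS,bs)],(500,0,1.5)),("case",[(T,CT,ct),(S,CS,cs)],(500,0,1.5)),("caseT",[(T,CT,ct)],(500,0,1.5)),("caseS",[(S,CS,cs)],(500,0,1.5))):
    p,r=fit(o,p0); print(n,p.round(3),r.round(1))
E
```

```text
bay [545.898  14.908   1.28 ] [ 0.6 -0.6  0.5  0.7 -0.5 -0.3 -0.7  0.4  1.7 -0.8 -0.6  3.8  0.6 -0.1
 -0.2 -0.1 -0.1 -1.5]
bayT [546.381  15.14    1.28 ] [ 0.5 -0.8  0.4  0.5 -0.5 -0.5 -0.8  0.3  1.6 -1.  -0.7  3.7]
bayS [544.527  13.518   1.279] [ 0.5  0.3 -0.4  0.3 -0.1 -1.1]
case [ 518.689 -113.508    1.181] [-0.2 -0.1 -0.3 -0.3  1.   1.   0.8  2.9 -0.3 -2.2 -0.1 -1.1  0.5 -0.3
  0.5 -0.4  0.4 -0.4 -0.6  0.3]
caseT [ 520.394 -112.551    1.198] [-0.4 -0.3 -1.  -0.6  0.5 -0.1  0.8  2. ]
caseS [ 517.32  -114.832    1.178] [-0.3 -1.8 -0.  -0.7  0.3  0.3  0.3  0.1  0.3  0.1 -0.8  0.8]
```

```bash
cat >> h.py <<'E'
import cv2
def boxpts(x0,x1,y0,y1,z0,z1): return [(x,y,z) for x in(x0,x1) for y in(y0,y1) for z in(z0,z1)]
ED=[(a,b) for a in range(8) for b in range(a+1,8) if bin(a^b).count("1")==1]
def overlay(d,boxes,roi,k,fn):
    x0,y0,w,h=roi; im=np.ascontiguousarray(d["color"][y0:y0+h,x0:x0+w,::-1]); im=cv2.resize(im,None,fx=k,fy=k,interpolation=cv2.INTER_CUBIC)
    for P,col in boxes:
        q=(proj(d,P)-[x0,y0]+.5)*k-.5; q=np.round(q*8).astype(int)
        for a,b in ED: cv2.line(im,tuple(map(int,q[a])),tuple(map(int,q[b])),col,1,cv2.LINE_AA,3)
    cv2.imwrite(fn,im)
E
python3 - <<'E'
from h import *
import pickle
T=pickle.load(open("top0.pkl","rb"));S=pickle.load(open("side0.pkl","rb"))
bp=(545.9,14.9,1.28);cp=(518.7,-113.5,1.185)
B=[(place(bp,boxpts(0,190,-63,63,0,16)),(0,255,255)),(place(bp,boxpts(30,190,-63,-51,16,32)),(255,255,0)),(place(bp,boxpts(30,190,51,63,16,32)),(255,255,0)),
(place(cp,boxpts(-65,65,-44,44,0,50)),(255,0,255)),(place(cp,boxpts(32,58,-8,8,50,80)),(255,0,0))]
overlay(T,B,(230,165,180,130),4.4,"pics/ot.png");overlay(S,B,(260,190,125,115),5,"pics/os.png")
E
```

```text
(no output)
```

View pics/ot.png

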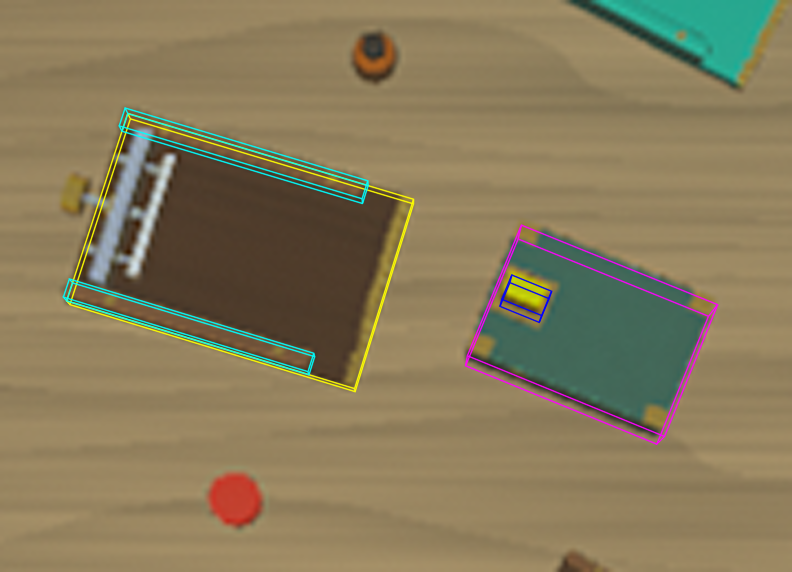

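View pics/os.png

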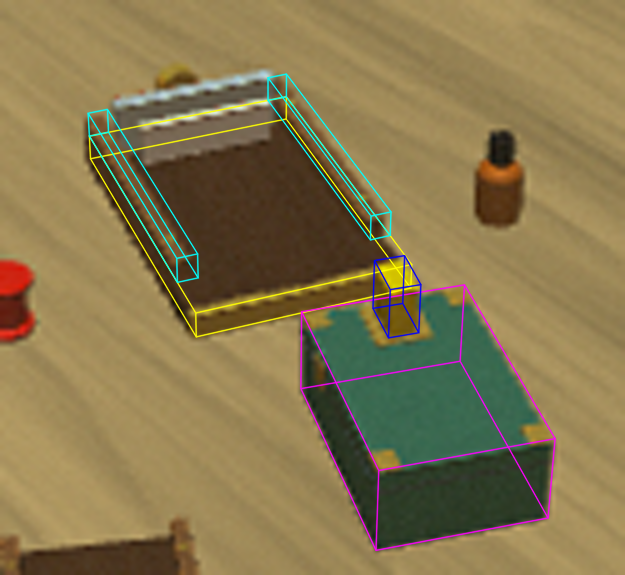

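The overlays agree, with relative poses consistent to about 1.3 mm. The case is near (518.7,-113.5), yaw 1.185, and the bay near (545.9,14.9), yaw 1.28. I'm moving above the knob, aiming at (535.6,-71.8).

Emit:
servo_tool(increments=[{"dx": 2,"dy": -2,"dz": 2,"az": -0.07},{"dx": 4.5,"dy": -5,"dz": 4,"az": -0.15},{"dx": 7,"dy": -8,"dz": 5.5,"az": -0.22},{"dx": 9.5,"dy": -11,"dz": 7,"az": -0.3},{"dx": 12,"dy": -14,"dz": 7,"az": -0.37},{"dx": 14.5,"dy": -17,"dz": 7,"az": -0.45},{"dx": 17,"dy": -20,"dz": 7,"az": -0.52},{"dx": 19,"dy": -23,"dz": 7,"az": -0.6}])

```text
invalid input at $.increments[0]: expected keys dx, dy, dz, ax, ay, az, claw
```

Emit:
servo_tool(increments=[{"dx": 2,"dy": -2,"dz": 2,"ax": 0,"ay": 0,"az": -0.07,"claw": -1},{"dx": 4.5,"dy": -5,"dz": 4,"ax": 0,"ay": 0,"az": -0.15,"claw": -1},{"dx": 7,"dy": -8,"dz": 5.5,"ax": 0,"ay": 0,"az": -0.22,"claw": -1},{"dx": 9.5,"dy": -11,"dz": 7,"ax": 0,"ay": 0,"az": -0.3,"claw": -1},{"dx": 12,"dy": -14,"dz": 7,"ax": 0,"ay": 0,"az": -0.37,"claw": -1},{"dx": 14.5,"dy": -17,"dz": 7,"ax": 0,"ay": 0,"az": -0.45,"claw": -1},{"dx": 17,"dy": -20,"dz": 7,"ax": 0,"ay": 0,"az": -0.52,"claw": -1},{"dx": 19,"dy": -23,"dz": 7,"ax": 0,"ay": 0,"az": -0.6,"claw": -1}])

```text
clock: 0.77
eef_pos: [361.7, 395.3, 301.3]
tool_rot: [-1.57, -0.001, -0.87]
force: [0.7, 0.2, 0.1]
width: 85.6
```

Emit:
servo_tool(increments=[{"dx": 1.5,"dy": -3.5,"dz": 0,"ax": 0,"ay": 0,"az": -0.08,"claw": -1},{"dx": 3,"dy": -7,"dz": 0,"ax": 0,"ay": 0,"az": -0.16,"claw": -1},{"dx": 4.5,"dy": -10.5,"dz": 0,"ax": 0,"ay": 0,"az": -0.24,"claw": -1},{"dx": 6,"dy": -14,"dz": 0,"ax": 0,"ay": 0,"az": -0.32,"claw": -1},{"dx": 7.5,"dy": -17.5,"dz": 0,"ax": 0,"ay": 0,"az": -0.4,"claw": -1},{"dx": 9,"dy": -21,"dz": 0,"ax": 0,"ay": 0,"az": -0.48,"claw": -1},{"dx": 10.5,"dy": -24.5,"dz": 0,"ax": 0,"ay": 0,"az": -0.56,"claw": -1},{"dx": 12,"dy": -28,"dz": 0,"ax": 0,"ay": 0,"az": -0.64,"claw": -1}])

```text
clock: 1.43
eef_pos: [480.2, 115.7, 301.2]
tool_rot: [-1.571, 0.0, -1.509]
force: [1.0, 1.2, -0.5]
width: 85.4
```

```bash
python3 -c "
from cell import *; s=read_state(); print(s['clock'],s['eef_pos'].round(1),s['tool_rot'].round(4),s['qpos'].round(2))"
```

```text
1.4333 [480.2 115.7 301.2] [-1.5711e+00  2.0000e-04 -1.5085e+00] [-0.64  0.35  0.47  1.86 -0.19  0.98 -0.02]
```

Emit:
servo_tool(increments=[{"dx": 1,"dy": -3.5,"dz": 0,"ax": 0,"ay": 0,"az": -0.07,"claw": -1},{"dx": 2,"dy": -7,"dz": 0,"ax": 0,"ay": 0,"az": -0.15,"claw": -1},{"dx": 3,"dy": -10.5,"dz": -1,"ax": 0,"ay": 0,"az": -0.23,"claw": -1},{"dx": 4,"dy": -14,"dz": -3,"ax": 0,"ay": 0,"az": -0.31,"claw": -1},{"dx": 5,"dy": -17,"dz": -6,"ax": 0,"ay": 0,"az": -0.4,"claw": -1},{"dx": 5.5,"dy": -18.9,"dz": -9,"ax": 0,"ay": 0,"az": -0.452,"claw": -1},{"dx": 5.5,"dy": -18.9,"dz": -12,"ax": 0,"ay": 0,"az": -0.452,"claw": -1},{"dx": 5.5,"dy": -18.9,"dz": -14,"ax": 0,"ay": 0,"az": -0.452,"claw": -1}])

```text
clock: 2.1
eef_pos: [533.6, -73.4, 158.4]
tool_rot: [-1.574, -0.002, -1.96]
force: [0.4, 1.2, -0.4]
width: 85.4
```

```bash
cat > snap.py <<'E'
import sys,pickle
from cell import *
from h import *
def st():
    s=read_state(); print(round(s['clock'],2),s['eef_pos'].round(1),s['tool_rot'].round(3),'F',s['force'].round(1),'M',s['torque'].round(2),'w',round(s['width'],1),'q',s['qpos'].round(2)); return s
E
python3 - <<'E'
from snap import *
s=st()
for n,roi,k in (("top",(230,165,180,130),4.4),("side",(260,150,160,150),4)):
    d=get_image(n); pickle.dump(d,open(n+"1.pkl","wb")); overlay(d,[],roi,k,f"pics/{n}1.png")
E
```

```text
2.1 [533.6 -73.4 158.4] [-1.574 -0.002 -1.96 ] F [ 0.4  1.2 -0.4] M [ 0.06  0.04 -0.02] w 85.4 q [-0.24  0.62  0.5   1.91 -0.43  0.72  0.12]
```

View pics/side1.png

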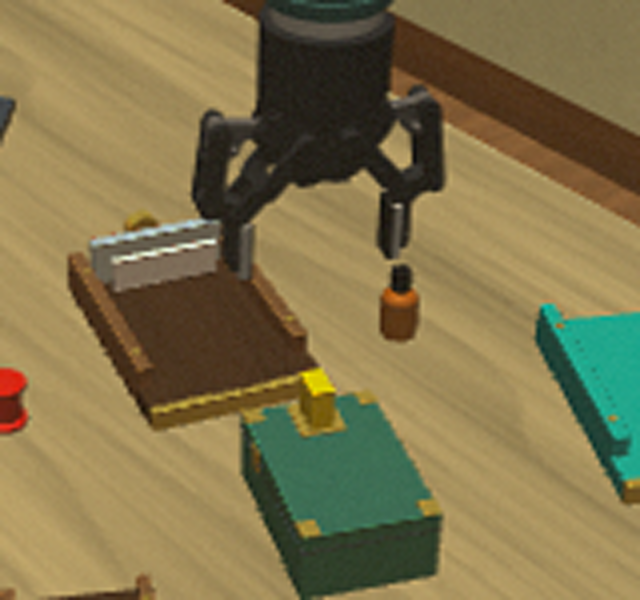

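View pics/top1.png

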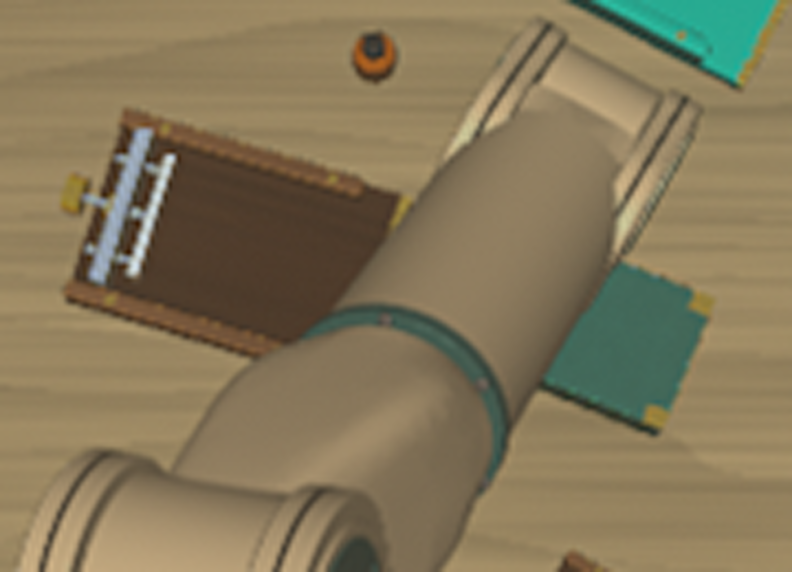

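Emit:
servo_tool(increments=[{"dx": 0,"dy": 0,"dz": -2.5,"ax": 0,"ay": 0,"az": 0,"claw": -1},{"dx": 0,"dy": 0,"dz": -5,"ax": 0,"ay": 0,"az": 0,"claw": -1},{"dx": 0,"dy": 0,"dz": -7,"ax": 0,"ay": 0,"az": 0,"claw": -1},{"dx": 0,"dy": 0,"dz": -8.5,"ax": 0,"ay": 0,"az": 0,"claw": -1},{"dx": 0,"dy": 0,"dz": -9.5,"ax": 0,"ay": 0,"az": 0,"claw": -1},{"dx": 0,"dy": 0,"dz": -9.5,"ax": 0,"ay": 0,"az": 0,"claw": -1},{"dx": 0,"dy": 0,"dz": -9.5,"ax": 0,"ay": 0,"az": 0,"claw": -1}])

```text
clock: 2.78
eef_pos: [535.7, -71.6, 67.1]
tool_rot: [-1.57, 0.0, -1.957]
force: [-0.1, -0.1, -0.0]
width: 85.6
```

Run:
```python
from snap import *
s=st()
for n,roi,k in (("side",(290,200,100,90),6.5),):
    d=get_image(n); overlay(d,[],roi,k,f"pics/{n}2.png")
```

```text
2.78 [535.7 -71.6  67.1] [-1.57   0.    -1.957] F [-0.1 -0.1 -0. ] M [-0.  0. -0.] w 85.6 q [-0.16  0.75  0.38  1.96 -0.53  0.52  0.21]
```

View pics/side2.png

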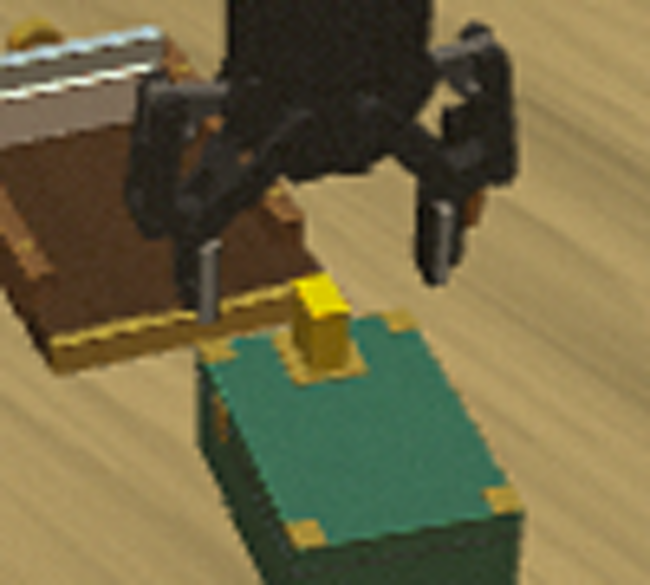

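The open fingers straddle the knob, with tips at about (207,315) and (437,280) and the knob top at (320,295). I'll go down 13 mm and close.

Emit:
servo_tool(increments=[{"dx": 0,"dy": 0,"dz": -0.7,"ax": 0,"ay": 0,"az": 0,"claw": -1},{"dx": 0,"dy": 0,"dz": -1.3,"ax": 0,"ay": 0,"az": 0,"claw": -1},{"dx": 0,"dy": 0,"dz": -1.3,"ax": 0,"ay": 0,"az": 0,"claw": -0.4},{"dx": 0,"dy": 0,"dz": -1.3,"ax": 0,"ay": 0,"az": 0,"claw": 0.2},{"dx": 0,"dy": 0,"dz": -1.3,"ax": 0,"ay": 0,"az": 0,"claw": 0.4},{"dx": 0,"dy": 0,"dz": -1.3,"ax": 0,"ay": 0,"az": 0,"claw": 0.5},{"dx": 0,"dy": 0,"dz": -1.3,"ax": 0,"ay": 0,"az": 0,"claw": 0.6},{"dx": 0,"dy": 0,"dz": -1.3,"ax": 0,"ay": 0,"az": 0,"claw": 0.7}])

```text
clock: 3.5
eef_pos: [536.0, -71.9, 53.8]
tool_rot: [-1.569, 0.0, -1.957]
force: [1.0, -1.1, -3.2]
width: 14.9
```

Emit:
servo_tool(increments=[{"dx": 0,"dy": 0,"dz": 0,"ax": 0,"ay": 0,"az": 0,"claw": 0.8},{"dx": 0,"dy": 0,"dz": 0,"ax": 0,"ay": 0,"az": 0,"claw": 0.9},{"dx": 0,"dy": 0,"dz": 0,"ax": 0,"ay": 0,"az": 0,"claw": 1},{"dx": 0,"dy": 0,"dz": 0,"ax": 0,"ay": 0,"az": 0,"claw": 1}])

```text
clock: 3.83
eef_pos: [536.0, -71.9, 53.7]
tool_rot: [-1.569, 0.0, -1.957]
force: [2.0, -0.5, 5.1]
width: 15.2
```

Run:
```python
from snap import *
s=st()
for n,roi,k in (("side",(290,200,100,110),5.4),):
    d=get_image(n); pickle.dump(d,open(n+"3.pkl","wb")); overlay(d,[],roi,k,f"pics/{n}3.png")
```

```text
3.83 [536.  -71.9  53.7] [-1.569  0.    -1.957] F [ 2.  -0.5  5.1] M [-0.05 -0.31  0.04] w 15.2 q [-0.15  0.77  0.36  1.97 -0.55  0.49  0.22]
```

View pics/side3.png

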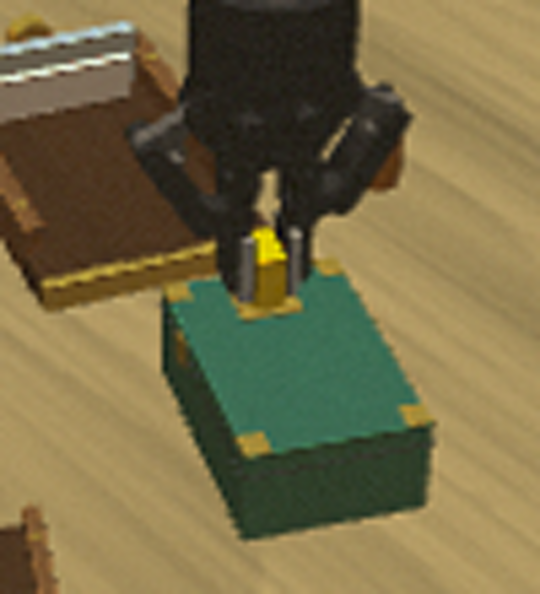

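Gripped, width 15.2 mm, with the pads on the knob at (268,265). Next I slide the case along the bench, aligning it to the bay (yaw +0.095, lateral +15 mm) and stopping about 8 mm short of the sill.

Emit:
servo_tool(increments=[{"dx": 0.02,"dy": 0.4,"dz": 0.02,"ax": 0,"ay": 0,"az": 0.005,"claw": 1},{"dx": 0.05,"dy": 1.2,"dz": 0.03,"ax": 0,"ay": 0,"az": 0.02,"claw": 1},{"dx": 0.08,"dy": 2.1,"dz": 0.03,"ax": 0,"ay": 0,"az": 0.035,"claw": 1},{"dx": 0.1,"dy": 3.0,"dz": 0.03,"ax": 0,"ay": 0,"az": 0.05,"claw": 1},{"dx": 0.13,"dy": 3.9,"dz": 0.03,"ax": 0,"ay": 0,"az": 0.065,"claw": 1},{"dx": 0.16,"dy": 4.8,"dz": 0.03,"ax": 0,"ay": 0,"az": 0.08,"claw": 1},{"dx": 0.18,"dy": 5.6,"dz": 0.03,"ax": 0,"ay": 0,"az": 0.092,"claw": 1},{"dx": 0.19,"dy": 6.0,"dz": 0.03,"ax": 0,"ay": 0,"az": 0.095,"claw": 1}])

```text
clock: 4.55
eef_pos: [536.5, -13.0, 53.8]
tool_rot: [-1.57, -0.002, -1.862]
force: [-0.7, -5.9, 0.5]
width: 15.0
```

Run:
```python
from snap import *
s=st()
bp=(545.9,14.9,1.28); y=s['tool_rot'][2]+np.pi; e=s['eef_pos']; cp=(e[0]-45*np.cos(y),e[1]-45*np.sin(y),y); print(cp)
for n,roi,k in (("side",(260,180,120,115),5),("top",(230,165,180,130),4.4)):
    d=get_image(n); pickle.dump(d,open(n+"4.pkl","wb")); overlay(d,[(place(cp,boxpts(-65,65,-44,44,0,50)),(255,0,255)),(place(bp,boxpts(0,190,-63,63,0,16)),(0,255,255))],roi,k,f"pics/{n}4.png")
```

```text
4.55 [536.5 -13.   53.8] [-1.57  -0.002 -1.862] F [-0.7 -5.9  0.5] M [-0.91 -0.05 -0.01] w 15.0 q [-0.26  0.77  0.35  1.98 -0.53  0.48  0.19]
(np.float64(523.579285156277), np.float64(-56.10771275592791), np.float64(1.279321366701902))
```

View pics/side4.png

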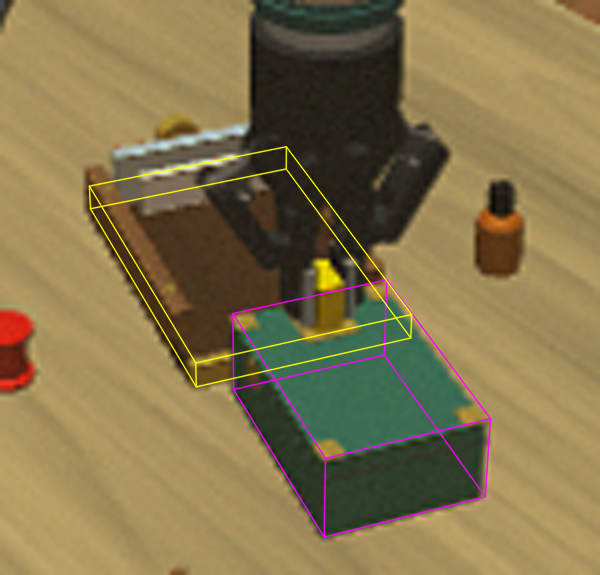

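View pics/top4.png

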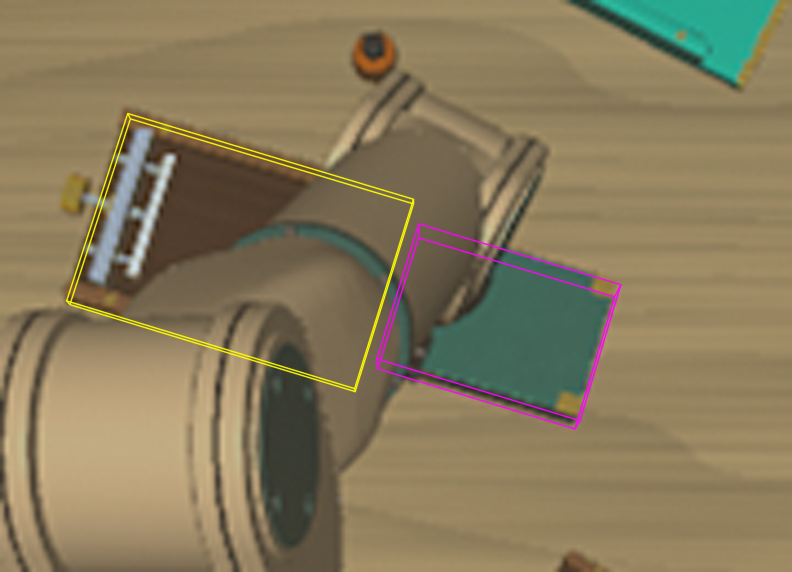

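Aligned: lateral error is about 1 mm or less and the gap is about 9 mm. I'm creeping in at 1 mm per row.

Emit:
servo_tool(increments=[{"dx": 0.03,"dy": 0.1,"dz": 0,"ax": 0,"ay": 0,"az": 0,"claw": 1},{"dx": 0.06,"dy": 0.19,"dz": 0,"ax": 0,"ay": 0,"az": 0,"claw": 1},{"dx": 0.09,"dy": 0.29,"dz": 0,"ax": 0,"ay": 0,"az": 0,"claw": 1},{"dx": 0.12,"dy": 0.38,"dz": 0,"ax": 0,"ay": 0,"az": 0,"claw": 1},{"dx": 0.14,"dy": 0.48,"dz": 0,"ax": 0,"ay": 0,"az": 0,"claw": 1},{"dx": 0.16,"dy": 0.53,"dz": 0,"ax": 0,"ay": 0,"az": 0,"claw": 1}])

```text
clock: 5.15
eef_pos: [537.3, -9.1, 53.8]
tool_rot: [-1.571, -0.003, -1.864]
force: [-1.5, -6.3, 8.6]
width: 15.0
```

Emit:
servo_tool(increments=[{"dx": 0.014,"dy": 0.048,"dz": 0,"ax": 0,"ay": 0,"az": 0,"claw": 1},{"dx": 0.028,"dy": 0.096,"dz": 0,"ax": 0,"ay": 0,"az": 0,"claw": 1}])

```text
clock: 5.32
eef_pos: [537.5, -8.3, 53.8]
tool_rot: [-1.571, -0.003, -1.865]
force: [-1.8, -6.7, 8.4]
width: 15.1
```

Emit:
servo_tool(increments=[{"dx": 0.014,"dy": 0.048,"dz": 0,"ax": 0,"ay": 0,"az": 0,"claw": 1},{"dx": 0.028,"dy": 0.096,"dz": 0,"ax": 0,"ay": 0,"az": 0,"claw": 1}])

```text
clock: 5.48
eef_pos: [537.8, -7.4, 53.8]
tool_rot: [-1.571, -0.003, -1.865]
force: [-1.1, -7.0, 9.0]
width: 15.1
```

Emit:
servo_tool(increments=[{"dx": 0.014,"dy": 0.048,"dz": 0.02,"ax": 0,"ay": 0,"az": 0,"claw": 1},{"dx": 0.028,"dy": 0.096,"dz": 0.02,"ax": 0,"ay": 0,"az": 0,"claw": 1}])

```text
clock: 5.65
eef_pos: [538.1, -5.8, 53.8]
tool_rot: [-1.572, -0.003, -1.864]
force: [-1.8, -5.5, 6.3]
width: 15.1
```

Emit:
servo_tool(increments=[{"dx": 0.014,"dy": 0.048,"dz": 0,"ax": 0,"ay": 0,"az": 0,"claw": 1},{"dx": 0.028,"dy": 0.096,"dz": 0,"ax": 0,"ay": 0,"az": 0,"claw": 1}])

```text
clock: 5.82
eef_pos: [538.3, -5.1, 53.8]
tool_rot: [-1.572, -0.003, -1.864]
force: [-0.4, -5.4, 3.1]
width: 15.1
```

Emit:
servo_tool(increments=[{"dx": 0.014,"dy": 0.048,"dz": 0,"ax": 0,"ay": 0,"az": 0,"claw": 1},{"dx": 0.028,"dy": 0.096,"dz": 0,"ax": 0,"ay": 0,"az": 0,"claw": 1}])

```text
clock: 5.98
eef_pos: [538.6, -4.1, 53.8]
tool_rot: [-1.572, -0.003, -1.864]
force: [-1.0, -8.1, 4.1]
width: 15.0
```

Emit:
servo_tool(increments=[{"dx": 0.014,"dy": 0.048,"dz": 0,"ax": 0,"ay": 0,"az": 0,"claw": 1},{"dx": 0.014,"dy": 0.048,"dz": 0,"ax": 0,"ay": 0,"az": 0,"claw": 1}])

```text
clock: 6.15
eef_pos: [538.5, -4.1, 53.8]
tool_rot: [-1.572, -0.004, -1.864]
force: [-1.3, -7.1, 4.8]
width: 15.0
```

Emit:
servo_tool(increments=[{"dx": 0.014,"dy": 0.048,"dz": 0,"ax": 0,"ay": 0,"az": 0,"claw": 1},{"dx": 0.014,"dy": 0.048,"dz": 0,"ax": 0,"ay": 0,"az": 0,"claw": 1}])

```text
clock: 6.32
eef_pos: [538.6, -4.1, 53.8]
tool_rot: [-1.572, -0.004, -1.865]
force: [-3.3, -8.1, 5.0]
width: 14.7
```

```bash
cat > look.py <<'E'
from snap import *
def look(tag,pitch=None,bp=(545.9,14.9,1.28)):
    s=st()
    d=get_image("side"); pickle.dump(d,open("side%s.pkl"%tag,"wb")); overlay(d,[],(260,180,120,115),5,f"pics/side{tag}.png")
E
python3 -c "
from look import *
look('5')"
```

```text
6.32 [538.6  -4.1  53.8] [-1.572 -0.004 -1.865] F [-3.3 -8.1  5. ] M [-1.56  0.35  0.05] w 14.7 q [-0.28  0.77  0.36  1.97 -0.54  0.49  0.17]
```

View pics/side5.png

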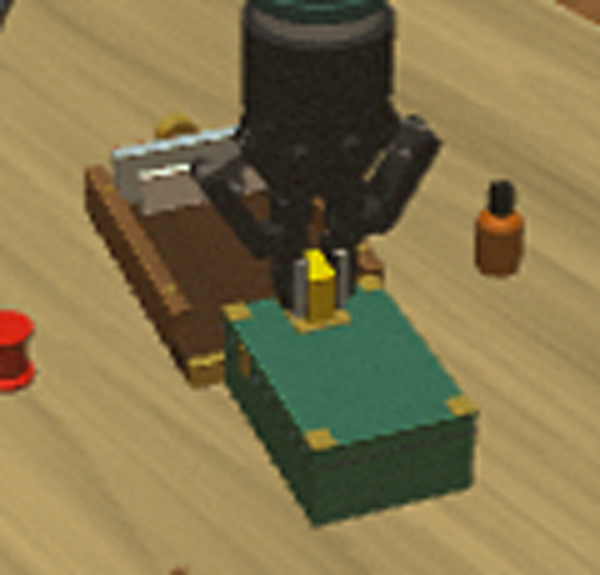

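Emit:
servo_tool(increments=[{"dx": 0.02,"dy": 0.06,"dz": 0,"ax": 0,"ay": 0,"az": 0,"claw": 1},{"dx": 0.02,"dy": 0.06,"dz": 0,"ax": 0,"ay": 0,"az": 0,"claw": 1}])

```text
clock: 6.53
eef_pos: [538.6, -4.0, 53.8]
tool_rot: [-1.572, -0.005, -1.865]
force: [-2.4, -7.5, 6.7]
width: 15.1
```

Emit:
servo_tool(increments=[{"dx": 0.03,"dy": 0.1,"dz": 0,"ax": 0,"ay": 0,"az": 0,"claw": 1},{"dx": 0.03,"dy": 0.1,"dz": 0,"ax": 0,"ay": 0,"az": 0,"claw": 1},{"dx": 0.03,"dy": 0.1,"dz": 0,"ax": 0,"ay": 0,"az": 0,"claw": 1}])

```text
clock: 6.78
eef_pos: [538.6, -3.9, 53.8]
tool_rot: [-1.572, -0.006, -1.866]
force: [-4.5, -10.5, 6.2]
width: 14.8
```

```bash
python3 -c "
from look import *
st()"
```

```text
6.78 [538.6  -3.9  53.8] [-1.572 -0.006 -1.866] F [ -4.5 -10.5   6.2] M [-2.16  0.59  0.04] w 14.8 q [-0.28  0.77  0.36  1.97 -0.53  0.49  0.17]
```

The nose has contact: the force rose to about 11 N with no motion, and the computed lead edge sits at the sill. Next I compute the tilt about the tail edge.

Run:
```python
import numpy as np
psi=1.278
c,s=np.cos(psi),np.sin(psi)
for th in np.arange(0.0,0.341,0.02):
    u=110*np.cos(th)-53.8*np.sin(th)-110; w=110*np.sin(th)+53.8*np.cos(th)-53.8
    print(round(th,2),"u",u.round(1),"dx",(u*c/10).round(2),"dy",(u*s/10).round(2),"dz",(w/10).round(2),"ax",(th*s).round(3),"ay",(-th*c).round(3))
```

```text
0.0 u 0.0 dx 0.0 dy 0.0 dz 0.0 ax 0.0 ay -0.0
0.02 u -1.1 dx -0.03 dy -0.11 dz 0.22 ax 0.019 ay -0.006
0.04 u -2.2 dx -0.06 dy -0.21 dz 0.44 ax 0.038 ay -0.012
0.06 u -3.4 dx -0.1 dy -0.33 dz 0.65 ax 0.057 ay -0.017
0.08 u -4.7 dx -0.13 dy -0.45 dz 0.86 ax 0.077 ay -0.023
0.1 u -5.9 dx -0.17 dy -0.57 dz 1.07 ax 0.096 ay -0.029
0.12 u -7.2 dx -0.21 dy -0.69 dz 1.28 ax 0.115 ay -0.035
0.14 u -8.6 dx -0.25 dy -0.82 dz 1.48 ax 0.134 ay -0.04
0.16 u -10.0 dx -0.29 dy -0.96 dz 1.68 ax 0.153 ay -0.046
0.18 u -11.4 dx -0.33 dy -1.09 dz 1.88 ax 0.172 ay -0.052
0.2 u -12.9 dx -0.37 dy -1.23 dz 2.08 ax 0.191 ay -0.058
0.22 u -14.4 dx -0.42 dy -1.38 dz 2.27 ax 0.211 ay -0.063
0.24 u -15.9 dx -0.46 dy -1.53 dz 2.46 ax 0.23 ay -0.069
0.26 u -17.5 dx -0.51 dy -1.68 dz 2.65 ax 0.249 ay -0.075
0.28 u -19.2 dx -0.55 dy -1.83 dz 2.83 ax 0.268 ay -0.081
0.3 u -20.8 dx -0.6 dy -1.99 dz 3.01 ax 0.287 ay -0.087
0.32 u -22.5 dx -0.65 dy -2.15 dz 3.19 ax 0.306 ay -0.092
0.34 u -24.2 dx -0.7 dy -2.32 dz 3.36 ax 0.326 ay -0.098
```

Emit:
servo_tool(increments=[{"dx": -0.06,"dy": -0.2,"dz": 0,"ax": 0,"ay": 0,"az": 0,"claw": 1},{"dx": -0.1,"dy": -0.33,"dz": 0,"ax": 0,"ay": 0,"az": 0,"claw": 1},{"dx": -0.13,"dy": -0.44,"dz": 0.22,"ax": 0.019,"ay": -0.006,"az": 0,"claw": 1},{"dx": -0.16,"dy": -0.54,"dz": 0.44,"ax": 0.038,"ay": -0.012,"az": 0,"claw": 1},{"dx": -0.2,"dy": -0.66,"dz": 0.65,"ax": 0.057,"ay": -0.017,"az": 0,"claw": 1},{"dx": -0.23,"dy": -0.78,"dz": 0.86,"ax": 0.077,"ay": -0.023,"az": 0,"claw": 1},{"dx": -0.27,"dy": -0.9,"dz": 1.07,"ax": 0.096,"ay": -0.029,"az": 0,"claw": 1},{"dx": -0.31,"dy": -1.02,"dz": 1.28,"ax": 0.115,"ay": -0.035,"az": 0,"claw": 1}])

```text
clock: 7.45
eef_pos: [536.1, -9.6, 65.6]
tool_rot: [-1.573, 0.119, -1.862]
force: [-0.4, -2.8, -3.1]
width: 15.0
```

```bash
cat >> look.py <<'E'
from scipy.spatial.transform import Rotation as Ro
def cpose(s,r0=53.8,bp=(545.9,14.9,1.28)):
    R=Ro.from_euler("xyz",s["tool_rot"]).as_matrix()
    # tool axes -> case axes : tool y=-z_case ; tool z = +-y_case ; x_case = -tool x (yaw_case=tool yaw+pi)
    C=np.c_[-R[:,0],-R[:,2],-R[:,1]]
    if np.linalg.det(C)<0: C[:,1]*=-1
    o=s["eef_pos"]-C@np.array([45,0,r0])
    c,sn=np.cos(bp[2]),np.sin(bp[2]); W=lambda p:np.array([c*(p[0]-bp[0])+sn*(p[1]-bp[1]),-sn*(p[0]-bp[0])+c*(p[1]-bp[1]),p[2]])
    th=np.arcsin(C[2,0])
    print("theta %.3f roll %.3f yaw %.3f"%(th,np.arcsin(C[2,1]),np.arctan2(C[1,0],C[0,0])),"mid",W(o).round(1),"lead",W(o+C@[65,0,0]).round(1),"tail",W(o+C@[-65,0,0]).round(1), "Fbay",(c*s['force'][0]+sn*s['force'][1]).round(1))
    return o,C
def look2(tag,r0=53.8):
    s=st(); o,C=cpose(s,r0)
    d=get_image("side"); pickle.dump(d,open("side%s.pkl"%tag,"wb"))
    P=np.array(boxpts(-65,65,-44,44,0,50))@C.T+o
    overlay(d,[(P,(255,0,255))],(260,180,120,115),5,f"pics/side{tag}.png")
E
python3 -c "
from look import *
look2('6')"
```

```text
7.45 [536.1  -9.6  65.6] [-1.573  0.119 -1.862] F [-0.4 -2.8 -3.1] M [-1.21  0.13 -0.02] w 15.0 q [-0.1   0.73  0.22  2.   -0.6   0.48  0.31]
theta 0.119 roll 0.002 yaw 1.280 mid [-64.5   2.5   6.9] lead [-0.   2.4 14.6] tail [-129.1    2.5   -0.9] Fbay -2.8
```

View pics/side6.png

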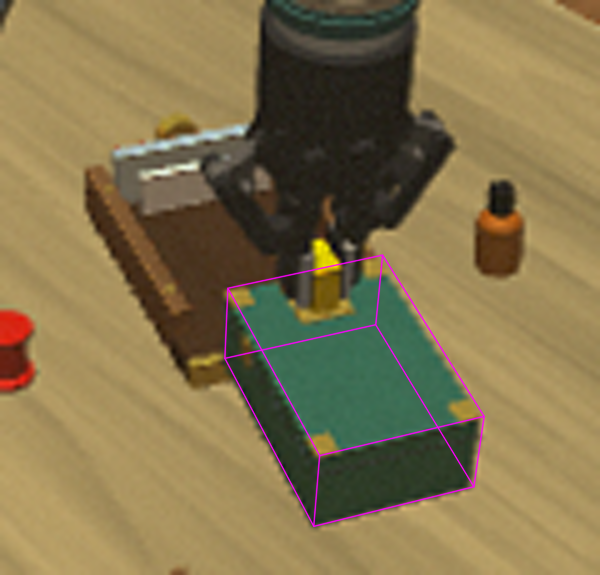

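Emit:
servo_tool(increments=[{"dx": -0.04,"dy": -0.13,"dz": 0.2,"ax": 0.019,"ay": -0.006,"az": 0,"claw": 1},{"dx": -0.08,"dy": -0.27,"dz": 0.4,"ax": 0.038,"ay": -0.012,"az": 0,"claw": 1},{"dx": -0.12,"dy": -0.4,"dz": 0.6,"ax": 0.057,"ay": -0.017,"az": 0,"claw": 1},{"dx": -0.16,"dy": -0.54,"dz": 0.8,"ax": 0.077,"ay": -0.023,"az": 0,"claw": 1},{"dx": -0.21,"dy": -0.69,"dz": 0.99,"ax": 0.096,"ay": -0.029,"az": 0,"claw": 1},{"dx": -0.25,"dy": -0.84,"dz": 1.18,"ax": 0.115,"ay": -0.035,"az": 0,"claw": 1},{"dx": -0.3,"dy": -0.99,"dz": 1.37,"ax": 0.134,"ay": -0.04,"az": 0,"claw": 1},{"dx": -0.34,"dy": -1.14,"dz": 1.55,"ax": 0.153,"ay": -0.046,"az": 0,"claw": 1}])

```text
clock: 8.17
eef_pos: [533.0, -20.1, 81.2]
tool_rot: [-1.573, 0.28, -1.862]
force: [-0.8, -2.0, -5.1]
width: 15.0
```

Emit:
servo_tool(increments=[{"dx": -0.05,"dy": -0.16,"dz": 0.18,"ax": 0.019,"ay": -0.006,"az": 0,"claw": 1},{"dx": -0.1,"dy": -0.32,"dz": 0.36,"ax": 0.038,"ay": -0.011,"az": 0,"claw": 1},{"dx": -0.15,"dy": -0.49,"dz": 0.53,"ax": 0.058,"ay": -0.017,"az": 0,"claw": 1},{"dx": -0.15,"dy": -0.49,"dz": 0.53,"ax": 0.058,"ay": -0.017,"az": 0,"claw": 1}])

```text
clock: 8.5
eef_pos: [531.6, -25.8, 86.6]
tool_rot: [-1.573, 0.341, -1.864]
force: [-0.4, -0.3, -5.8]
width: 14.9
```

```bash
python3 -c "
from look import *
look2('7')"
```

```text
8.5 [531.6 -25.8  86.6] [-1.573  0.341 -1.864] F [-0.4 -0.3 -5.8] M [-1.08  0.34 -0.02] w 14.9 q [ 0.22  0.7  -0.01  2.02 -0.72  0.51  0.57]
theta 0.341 roll 0.002 yaw 1.277 mid [-67.5   2.3  20.9] lead [-6.2  2.1 42.6] tail [-128.7    2.4   -0.9] Fbay -0.5
```

View pics/side7.png

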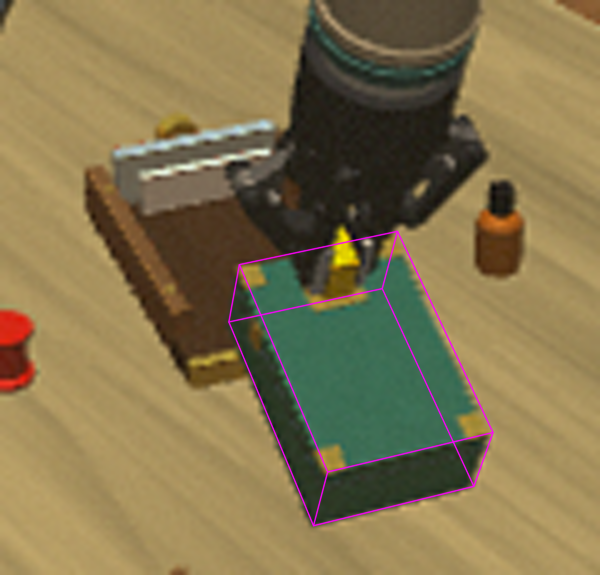

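Emit:
servo_tool(increments=[{"dx": 0.08,"dy": 0.25,"dz": 0,"ax": 0,"ay": 0,"az": 0,"claw": 1},{"dx": 0.24,"dy": 0.72,"dz": 0,"ax": 0,"ay": 0,"az": 0,"claw": 1},{"dx": 0.4,"dy": 1.2,"dz": 0,"ax": 0,"ay": 0,"az": 0,"claw": 1},{"dx": 0.56,"dy": 1.7,"dz": 0,"ax": 0,"ay": 0,"az": 0,"claw": 1},{"dx": 0.72,"dy": 2.2,"dz": 0,"ax": 0,"ay": 0,"az": 0,"claw": 1},{"dx": 0.88,"dy": 2.7,"dz": 0,"ax": 0,"ay": 0,"az": 0,"claw": 1},{"dx": 1.04,"dy": 3.2,"dz": 0,"ax": 0,"ay": 0,"az": 0,"claw": 1},{"dx": 1.18,"dy": 3.6,"dz": 0,"ax": 0,"ay": 0,"az": 0,"claw": 1}])

```text
clock: 9.22
eef_pos: [544.5, 11.8, 87.4]
tool_rot: [-1.571, 0.341, -1.861]
force: [-0.4, -0.2, -9.1]
width: 14.7
```

```bash
python3 -c "
from look import *
look2('8')"
```

```text
9.22 [544.5  11.8  87.4] [-1.571  0.341 -1.861] F [-0.4 -0.2 -9.1] M [-0.67  0.21  0.02] w 14.7 q [ 0.15  0.7  -0.02  2.01 -0.74  0.5   0.52]
theta 0.341 roll 0.000 yaw 1.281 mid [-27.8   0.4  21.6] lead [33.5  0.5 43.3] tail [-89.    0.4  -0.1] Fbay -0.3
```

View pics/side8.png

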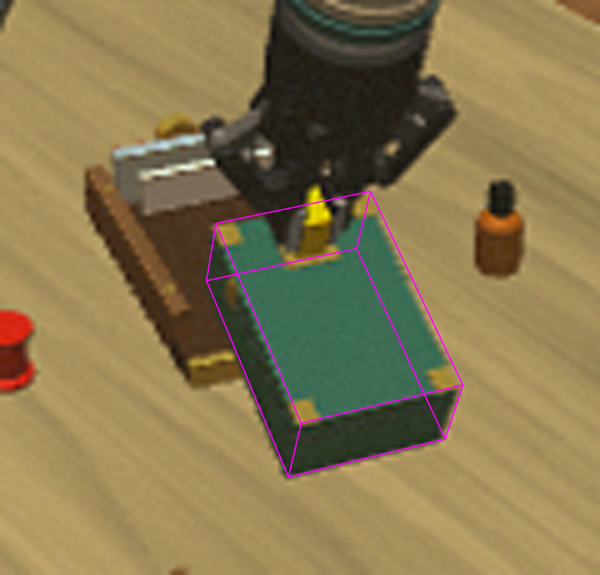

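Fz of -9 N and zero drag suggest the back edge is unloading, so I'm lowering a touch before going further.

Emit:
servo_tool(increments=[{"dx": 0,"dy": 0,"dz": -0.1,"ax": 0,"ay": 0,"az": 0,"claw": 1},{"dx": 0,"dy": 0,"dz": -0.15,"ax": 0,"ay": 0,"az": 0,"claw": 1},{"dx": 0,"dy": 0,"dz": -0.15,"ax": 0,"ay": 0,"az": 0,"claw": 1}])

```text
clock: 9.52
eef_pos: [544.9, 11.9, 86.8]
tool_rot: [-1.571, 0.343, -1.861]
force: [-0.2, 5.3, 1.6]
width: 15.3
```

```bash
python3 -c "
from look import *
cpose(st())"
```

```text
9.52 [544.9  11.9  86.8] [-1.571  0.343 -1.861] F [-0.2  5.3  1.6] M [ 0.5  0.2 -0. ] w 15.3 q [ 0.15  0.7  -0.02  2.01 -0.74  0.5   0.52]
theta 0.343 roll -0.000 yaw 1.281 mid [-27.4   0.1  21. ] lead [33.8  0.1 42.9] tail [-88.6   0.   -0.8] Fbay 5.0
```

Emit:
servo_tool(increments=[{"dx": 0.06,"dy": 0.2,"dz": 0.04,"ax": 0,"ay": 0,"az": 0,"claw": 1},{"dx": 0.18,"dy": 0.6,"dz": 0.04,"ax": 0,"ay": 0,"az": 0,"claw": 1},{"dx": 0.3,"dy": 1.0,"dz": 0.04,"ax": 0,"ay": 0,"az": 0,"claw": 1},{"dx": 0.42,"dy": 1.4,"dz": 0.03,"ax": 0,"ay": 0,"az": 0,"claw": 1},{"dx": 0.51,"dy": 1.7,"dz": 0.03,"ax": 0,"ay": 0,"az": 0,"claw": 1}])

```text
clock: 9.93
eef_pos: [550.1, 27.0, 86.0]
tool_rot: [-1.569, 0.339, -1.862]
force: [-0.2, -1.6, -4.0]
width: 14.7
```

```bash
python3 -c "
from look import *
cpose(st())"
```

```text
9.93 [550.1  27.   86. ] [-1.569  0.339 -1.862] F [-0.2 -1.6 -4. ] M [-1.33  0.37  0.03] w 14.7 q [ 0.12  0.7  -0.01  2.   -0.75  0.49  0.49]
theta 0.339 roll -0.001 yaw 1.279 mid [-11.7  -0.6  20.3] lead [49.6 -0.6 42. ] tail [-73.   -0.5  -1.3] Fbay -1.6
```

Emit:
servo_tool(increments=[{"dx": 0.06,"dy": 0.2,"dz": 0.04,"ax": 0.005,"ay": -0.001,"az": 0,"claw": 1},{"dx": 0.17,"dy": 0.56,"dz": 0.08,"ax": 0.01,"ay": -0.003,"az": 0,"claw": 1},{"dx": 0.28,"dy": 0.93,"dz": 0.12,"ax": 0.015,"ay": -0.004,"az": 0,"claw": 1},{"dx": 0.4,"dy": 1.3,"dz": 0.16,"ax": 0.019,"ay": -0.006,"az": 0,"claw": 1},{"dx": 0.51,"dy": 1.7,"dz": 0.16,"ax": 0.019,"ay": -0.006,"az": 0,"claw": 1},{"dx": 0.51,"dy": 1.7,"dz": 0.16,"ax": 0.019,"ay": -0.006,"az": 0,"claw": 1}])

```text
clock: 10.43
eef_pos: [554.9, 45.9, 88.0]
tool_rot: [-1.57, 0.362, -1.861]
force: [-0.0, -1.0, -2.9]
width: 14.9
```

```bash
python3 -c "
from look import *
look2('9')"
```

```text
10.43 [554.9  45.9  88. ] [-1.57   0.362 -1.861] F [-0.  -1.  -2.9] M [-1.    0.21 -0.02] w 14.9 q [ 0.11  0.71 -0.04  2.   -0.77  0.48  0.49]
theta 0.362 roll -0.000 yaw 1.281 mid [ 9.2  0.2 21.7] lead [70.   0.2 44.7] tail [-51.6   0.1  -1.3] Fbay -1.0
```

View pics/side9.png

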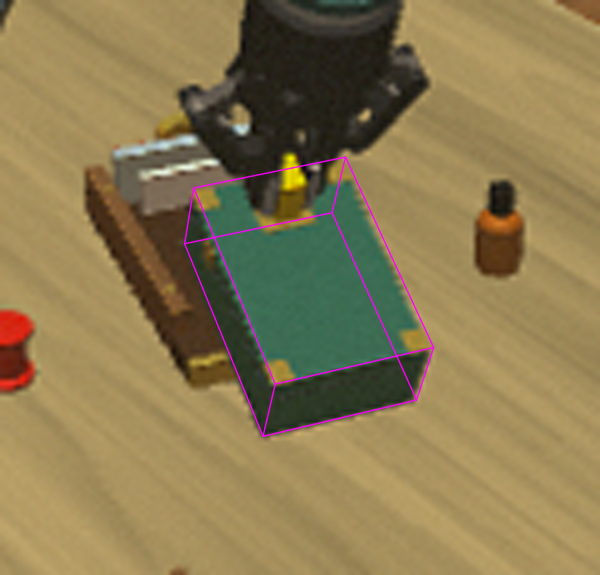

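Back edge is still down and the middle is 9 mm past the sill. I lower about the tail until the underside meets the sill, then pivot flat about the sill edge.

Emit:
servo_tool(increments=[{"dx": 0.03,"dy": 0.1,"dz": -0.1,"ax": -0.011,"ay": 0.003,"az": 0,"claw": 1},{"dx": 0.06,"dy": 0.2,"dz": -0.2,"ax": -0.023,"ay": 0.007,"az": 0,"claw": 1},{"dx": 0.09,"dy": 0.3,"dz": -0.31,"ax": -0.034,"ay": 0.01,"az": 0,"claw": 1},{"dx": 0.12,"dy": 0.4,"dz": -0.42,"ax": -0.046,"ay": 0.014,"az": 0,"claw": 1},{"dx": 0.14,"dy": 0.48,"dz": -0.5,"ax": -0.055,"ay": 0.016,"az": 0,"claw": 1}])

```text
clock: 10.9
eef_pos: [556.4, 50.3, 83.0]
tool_rot: [-1.569, 0.303, -1.86]
force: [-0.2, 0.4, 2.2]
width: 14.9
```

Run:
```python
from look import *
o,C=cpose(st())
psi=1.28;c,s=np.cos(psi),np.sin(psi)
a=56;h=53.8
f=lambda t:(a*np.cos(t)-h*np.sin(t),a*np.sin(t)+h*np.cos(t))
u0,w0=f(.30)
for t in np.arange(.28,-.001,-.02):
    u,w=f(t);u-=u0;w-=w0;d=t-.3
    print(round(t,2),(u*c/10).round(2),(u*s/10).round(2),(w/10).round(2),(d*s).round(3),(-d*c).round(3))
```

```text
10.9 [556.4  50.3  83. ] [-1.569  0.303 -1.86 ] F [-0.2  0.4  2.2] M [-0.29  0.35  0.05] w 14.9 q [ 0.02  0.71  0.03  1.99 -0.73  0.48  0.41]
theta 0.303 roll -0.001 yaw 1.281 mid [10.   0.  18.2] lead [72.1  0.1 37.6] tail [-52.   -0.1  -1.1] Fbay 0.3
0.28 0.04 0.13 -0.08 -0.019 0.006
0.26 0.08 0.26 -0.16 -0.038 0.011
0.24 0.11 0.38 -0.24 -0.057 0.017
0.22 0.15 0.51 -0.32 -0.077 0.023
0.2 0.19 0.63 -0.41 -0.096 0.029
0.18 0.23 0.75 -0.5 -0.115 0.034
0.16 0.26 0.87 -0.59 -0.134 0.04
0.14 0.3 0.99 -0.69 -0.153 0.046
0.12 0.33 1.11 -0.78 -0.172 0.052
0.1 0.37 1.22 -0.88 -0.192 0.057
0.08 0.4 1.33 -0.98 -0.211 0.063
0.06 0.43 1.44 -1.09 -0.23 0.069
0.04 0.46 1.55 -1.19 -0.249 0.075
0.02 0.5 1.66 -1.3 -0.268 0.08
-0.0 0.53 1.76 -1.41 -0.287 0.086
```

Emit:
servo_tool(increments=[{"dx": 0.04,"dy": 0.13,"dz": -0.05,"ax": -0.019,"ay": 0.006,"az": 0,"claw": 1},{"dx": 0.08,"dy": 0.26,"dz": -0.1,"ax": -0.038,"ay": 0.011,"az": 0,"claw": 1},{"dx": 0.11,"dy": 0.38,"dz": -0.17,"ax": -0.057,"ay": 0.017,"az": 0,"claw": 1},{"dx": 0.15,"dy": 0.51,"dz": -0.25,"ax": -0.077,"ay": 0.023,"az": 0,"claw": 1},{"dx": 0.19,"dy": 0.63,"dz": -0.34,"ax": -0.096,"ay": 0.029,"az": 0,"claw": 1},{"dx": 0.23,"dy": 0.75,"dz": -0.43,"ax": -0.115,"ay": 0.034,"az": 0,"claw": 1},{"dx": 0.26,"dy": 0.87,"dz": -0.52,"ax": -0.134,"ay": 0.04,"az": 0,"claw": 1},{"dx": 0.3,"dy": 0.99,"dz": -0.62,"ax": -0.153,"ay": 0.046,"az": 0,"claw": 1}])

```text
clock: 11.57
eef_pos: [559.1, 59.5, 76.5]
tool_rot: [-1.57, 0.142, -1.861]
force: [-0.3, -0.5, -2.8]
width: 15.0
```

```bash
python3 -c "
from look import *
look2('10')"
```

```text
11.57 [559.1  59.5  76.5] [-1.57   0.142 -1.861] F [-0.3 -0.5 -2.8] M [-0.25 -0.02 -0.03] w 15.0 q [-0.22  0.72  0.23  1.95 -0.61  0.51  0.2 ]
theta 0.142 roll -0.001 yaw 1.280 mid [ 9.6  0.1 16.9] lead [74.   0.1 26.1] tail [-54.7   0.1   7.7] Fbay -0.5
```

View pics/side10.png

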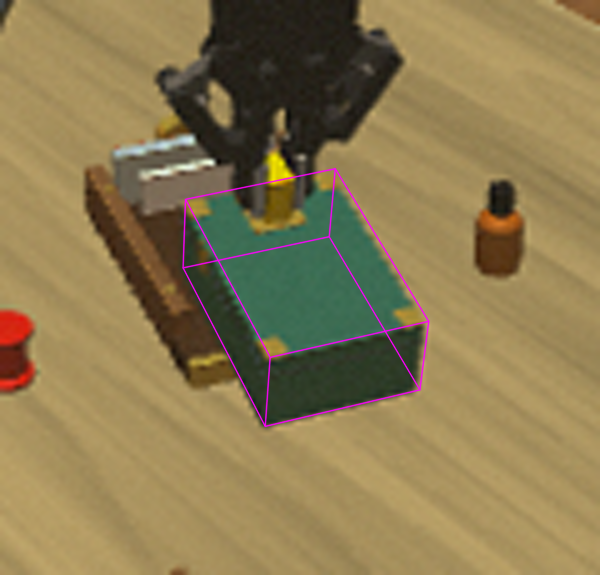

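Emit:
servo_tool(increments=[{"dx": 0.03,"dy": 0.12,"dz": -0.09,"ax": -0.019,"ay": 0.006,"az": 0,"claw": 1},{"dx": 0.07,"dy": 0.23,"dz": -0.19,"ax": -0.038,"ay": 0.011,"az": 0,"claw": 1},{"dx": 0.1,"dy": 0.34,"dz": -0.28,"ax": -0.057,"ay": 0.017,"az": 0,"claw": 1},{"dx": 0.13,"dy": 0.45,"dz": -0.38,"ax": -0.077,"ay": 0.023,"az": 0,"claw": 1},{"dx": 0.17,"dy": 0.56,"dz": -0.46,"ax": -0.096,"ay": 0.029,"az": 0,"claw": 1},{"dx": 0.2,"dy": 0.67,"dz": -0.55,"ax": -0.115,"ay": 0.034,"az": 0,"claw": 1},{"dx": 0.22,"dy": 0.72,"dz": -0.6,"ax": -0.125,"ay": 0.037,"az": 0,"claw": 1},{"dx": 0.23,"dy": 0.77,"dz": -0.65,"ax": -0.134,"ay": 0.04,"az": 0,"claw": 1}])

```text
clock: 12.28
eef_pos: [561.2, 67.4, 69.8]
tool_rot: [-1.57, 0.003, -1.861]
force: [0.7, 0.2, -4.4]
width: 15.2
```

```bash
python3 -c "
from look import *
look2('11')"
```

```text
12.28 [561.2  67.4  69.8] [-1.57   0.003 -1.861] F [ 0.7  0.2 -4.4] M [ 0.19 -0.17  0.07] w 15.2 q [-0.41  0.77  0.39  1.9  -0.52  0.57  0.03]
theta 0.003 roll -0.001 yaw 1.281 mid [ 9.8  0.3 15.9] lead [74.8  0.4 16.1] tail [-55.2   0.3  15.7] Fbay 0.4
```

View pics/side11.png

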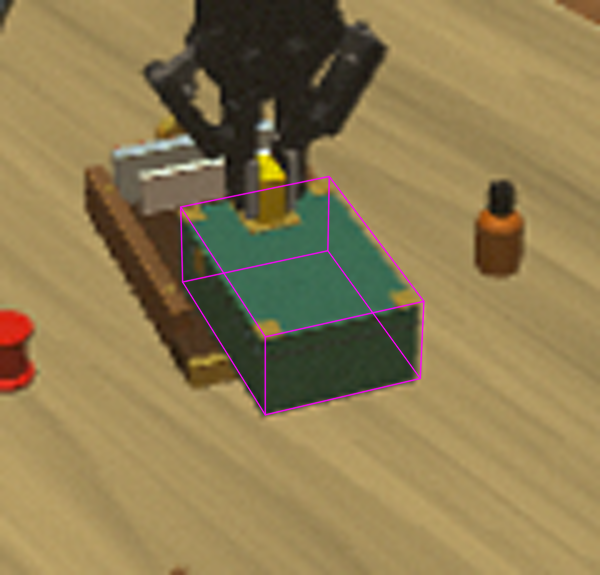

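Flat on the deck now: lead, middle and tail are all near z = 16. I'll estimate the pad face from the first images, then advance to well short of it.

Run:
```python
from h import *
import pickle
T=pickle.load(open("top0.pkl","rb"));S=pickle.load(open("side0.pkl","rb"))
def hit(d,px,z):
    f=240/np.tan(np.radians(d["fov_y"]/2)); r=d["R"].T@np.array([(px[0]-d["cx"])/f,(px[1]-d["cy"])/f,1]); c=-d["R"].T@d["t"]
    return c+r*(z-c[2])/r[2]
bp=(545.9,14.9,1.28);c,s=np.cos(1.28),np.sin(1.28)
W=lambda p:np.array([c*(p[0]-bp[0])+s*(p[1]-bp[1]),-s*(p[0]-bp[0])+c*(p[1]-bp[1])]).round(1)
for u,v in((159,163),(126,271)): print("T pad",W(hit(T,((u+.5)/4+229.5,(v+.5)/4+159.5),42)))
for u,v in((243,130),(370,104)): print("S padtop",W(hit(S,((u+.5)/5+239.5,(v+.5)/5+189.5),42)))
for u,v in((245,163),(372,137)): print("S padbottom",W(hit(S,((u+.5)/5+239.5,(v+.5)/5+189.5),16)))
```

```text
T pad [148.4 -40.1]
T pad [147.2  38.1]
S padtop [144.7  43.3]
S padtop [145.3 -35.5]
S padbottom [149.5  41.3]
S padbottom [149.5 -38.4]
```

Emit:
servo_tool(increments=[{"dx": 0,"dy": 0,"dz": -0.03,"ax": 0,"ay": 0,"az": 0,"claw": 1},{"dx": 0,"dy": 0,"dz": -0.05,"ax": 0,"ay": 0,"az": 0,"claw": 1},{"dx": 0,"dy": 0,"dz": -0.05,"ax": 0,"ay": 0,"az": 0,"claw": 1}])

```text
clock: 12.58
eef_pos: [561.4, 67.5, 69.9]
tool_rot: [-1.57, 0.005, -1.862]
force: [0.1, 3.1, -0.7]
width: 15.3
```

Emit:
servo_tool(increments=[{"dx": 0.06,"dy": 0.2,"dz": 0,"ax": 0,"ay": 0,"az": 0,"claw": 1},{"dx": 0.18,"dy": 0.6,"dz": 0,"ax": 0,"ay": 0,"az": 0,"claw": 1},{"dx": 0.3,"dy": 1.0,"dz": 0,"ax": 0,"ay": 0,"az": 0,"claw": 1},{"dx": 0.42,"dy": 1.4,"dz": 0,"ax": 0,"ay": 0,"az": 0,"claw": 1},{"dx": 0.54,"dy": 1.8,"dz": 0,"ax": 0,"ay": 0,"az": 0,"claw": 1},{"dx": 0.66,"dy": 2.2,"dz": 0,"ax": 0,"ay": 0,"az": 0,"claw": 1},{"dx": 0.78,"dy": 2.6,"dz": 0,"ax": 0,"ay": 0,"az": 0,"claw": 1},{"dx": 0.9,"dy": 3.0,"dz": 0,"ax": 0,"ay": 0,"az": 0,"claw": 1}])

```text
clock: 13.25
eef_pos: [570.8, 96.9, 69.8]
tool_rot: [-1.569, 0.003, -1.862]
force: [-0.7, -3.3, -0.4]
width: 14.9
```

```bash
python3 -c "
from look import *
look2('12')"
```

```text
13.25 [570.8  96.9  69.8] [-1.569  0.003 -1.862] F [-0.7 -3.3 -0.4] M [-0.42  0.17  0.04] w 14.9 q [-0.47  0.79  0.4   1.86 -0.52  0.6  -0.03]
theta 0.003 roll -0.002 yaw 1.280 mid [40.9 -0.4 15.8] lead [105.9  -0.4  16. ] tail [-24.1  -0.4  15.6] Fbay -3.3
```

View pics/side12.png

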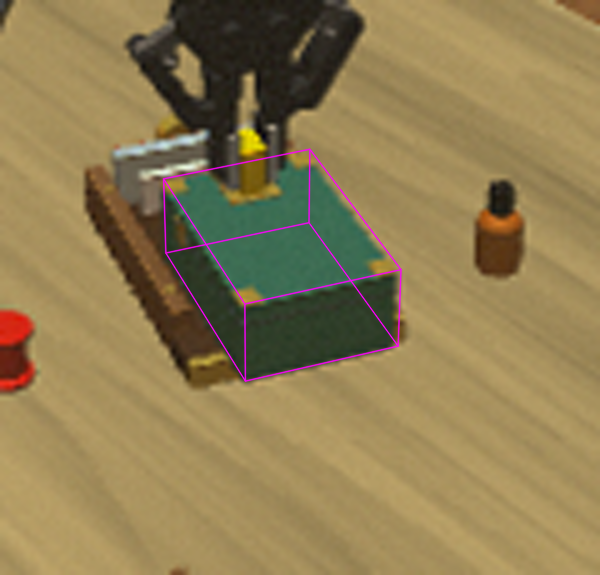

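Tracking is centred. Next I advance 32 mm more, ending about 8–10 mm short of the expected pad.

Emit:
servo_tool(increments=[{"dx": 0.12,"dy": 0.4,"dz": 0,"ax": 0,"ay": 0,"az": 0,"claw": 1},{"dx": 0.24,"dy": 0.8,"dz": 0,"ax": 0,"ay": 0,"az": 0,"claw": 1},{"dx": 0.36,"dy": 1.2,"dz": 0,"ax": 0,"ay": 0,"az": 0,"claw": 1},{"dx": 0.48,"dy": 1.6,"dz": 0,"ax": 0,"ay": 0,"az": 0,"claw": 1},{"dx": 0.6,"dy": 2.0,"dz": 0,"ax": 0,"ay": 0,"az": 0,"claw": 1},{"dx": 0.72,"dy": 2.4,"dz": 0,"ax": 0,"ay": 0,"az": 0,"claw": 1},{"dx": 0.81,"dy": 2.7,"dz": 0,"ax": 0,"ay": 0,"az": 0,"claw": 1},{"dx": 0.87,"dy": 2.9,"dz": 0,"ax": 0,"ay": 0,"az": 0,"claw": 1}])

```text
clock: 13.97
eef_pos: [579.3, 125.9, 69.8]
tool_rot: [-1.569, 0.003, -1.861]
force: [-1.7, -6.6, 6.0]
width: 15.0
```

Emit:
servo_tool(increments=[{"dx": 0.03,"dy": 0.1,"dz": 0,"ax": 0,"ay": 0,"az": 0,"claw": 1},{"dx": 0.06,"dy": 0.2,"dz": 0,"ax": 0,"ay": 0,"az": 0,"claw": 1},{"dx": 0.09,"dy": 0.3,"dz": 0,"ax": 0,"ay": 0,"az": 0,"claw": 1}])

```text
clock: 14.22
eef_pos: [580.0, 128.4, 69.8]
tool_rot: [-1.57, 0.003, -1.862]
force: [-1.9, -6.5, 5.1]
width: 14.9
```

```bash
python3 -c "
from look import *
cpose(st())"
```

```text
14.22 [580.  128.4  69.8] [-1.57   0.003 -1.862] F [-1.9 -6.5  5.1] M [-1.41  0.57  0.01] w 14.9 q [-0.52  0.8   0.41  1.82 -0.52  0.63 -0.08]
theta 0.003 roll -0.001 yaw 1.280 mid [73.7 -0.2 15.9] lead [138.7  -0.2  16.1] tail [ 8.7 -0.2 15.7] Fbay -6.8
```

Emit:
servo_tool(increments=[{"dx": 0.014,"dy": 0.048,"dz": 0.03,"ax": 0,"ay": 0,"az": 0,"claw": 1},{"dx": 0.028,"dy": 0.096,"dz": 0.05,"ax": 0,"ay": 0,"az": 0,"claw": 1},{"dx": 0.043,"dy": 0.144,"dz": 0.05,"ax": 0,"ay": 0,"az": 0,"claw": 1},{"dx": 0.057,"dy": 0.192,"dz": 0.05,"ax": 0,"ay": 0,"az": 0,"claw": 1}])

```text
clock: 14.55
eef_pos: [580.4, 131.3, 69.8]
tool_rot: [-1.57, 0.004, -1.861]
force: [-0.5, -3.5, -3.3]
width: 15.1
```

Emit:
servo_tool(increments=[{"dx": 0.014,"dy": 0.048,"dz": 0,"ax": 0,"ay": 0,"az": 0,"claw": 1},{"dx": 0.028,"dy": 0.096,"dz": 0,"ax": 0,"ay": 0,"az": 0,"claw": 1},{"dx": 0.043,"dy": 0.144,"dz": 0,"ax": 0,"ay": 0,"az": 0,"claw": 1},{"dx": 0.057,"dy": 0.192,"dz": 0,"ax": 0,"ay": 0,"az": 0,"claw": 1}])

```text
clock: 14.88
eef_pos: [580.9, 133.2, 69.8]
tool_rot: [-1.57, 0.004, -1.861]
force: [-0.2, -2.1, -4.7]
width: 15.1
```

Emit:
servo_tool(increments=[{"dx": 0.014,"dy": 0.048,"dz": 0,"ax": 0,"ay": 0,"az": 0,"claw": 1},{"dx": 0.028,"dy": 0.096,"dz": 0,"ax": 0,"ay": 0,"az": 0,"claw": 1}])

```text
clock: 15.05
eef_pos: [581.2, 134.2, 69.8]
tool_rot: [-1.57, 0.004, -1.861]
force: [-0.5, -1.8, -6.0]
width: 15.3
```

Emit:
servo_tool(increments=[{"dx": 0.014,"dy": 0.048,"dz": 0,"ax": 0,"ay": 0,"az": 0,"claw": 1},{"dx": 0.028,"dy": 0.096,"dz": 0,"ax": 0,"ay": 0,"az": 0,"claw": 1}])

```text
clock: 15.22
eef_pos: [581.5, 135.2, 69.8]
tool_rot: [-1.57, 0.004, -1.861]
force: [0.7, -1.6, -5.9]
width: 15.1
```

Emit:
servo_tool(increments=[{"dx": 0.014,"dy": 0.048,"dz": -0.02,"ax": 0,"ay": 0,"az": 0,"claw": 1},{"dx": 0.028,"dy": 0.096,"dz": -0.02,"ax": 0,"ay": 0,"az": 0,"claw": 1}])

```text
clock: 15.38
eef_pos: [581.8, 135.7, 69.8]
tool_rot: [-1.57, 0.003, -1.862]
force: [-1.1, -1.6, -5.9]
width: 14.8
```

Emit:
servo_tool(increments=[{"dx": 0.014,"dy": 0.048,"dz": 0,"ax": 0,"ay": 0,"az": 0,"claw": 1},{"dx": 0.028,"dy": 0.096,"dz": 0,"ax": 0,"ay": 0,"az": 0,"claw": 1}])

```text
clock: 15.55
eef_pos: [582.2, 136.7, 69.8]
tool_rot: [-1.57, 0.003, -1.862]
force: [-1.1, -1.9, -6.0]
width: 15.2
```

Emit:
servo_tool(increments=[{"dx": 0.014,"dy": 0.048,"dz": 0,"ax": 0,"ay": 0,"az": 0,"claw": 1},{"dx": 0.028,"dy": 0.096,"dz": 0,"ax": 0,"ay": 0,"az": 0,"claw": 1}])

```text
clock: 15.72
eef_pos: [582.2, 136.7, 69.9]
tool_rot: [-1.57, 0.002, -1.862]
force: [-3.2, -3.8, -4.3]
width: 15.1
```

Contact: motion stopped at lead ≈ 147 mm, which matches the image estimate. I'll build to a light firm press and hold it.

Emit:
servo_tool(increments=[{"dx": 0.015,"dy": 0.05,"dz": 0,"ax": 0,"ay": 0,"az": 0,"claw": 1},{"dx": 0.03,"dy": 0.1,"dz": 0,"ax": 0,"ay": 0,"az": 0,"claw": 1},{"dx": 0.045,"dy": 0.15,"dz": 0,"ax": 0,"ay": 0,"az": 0,"claw": 1},{"dx": 0.045,"dy": 0.15,"dz": 0,"ax": 0,"ay": 0,"az": 0,"claw": 1}])

```text
clock: 16.05
eef_pos: [582.2, 136.8, 69.8]
tool_rot: [-1.571, 0.001, -1.863]
force: [-3.8, -6.5, -3.5]
width: 14.8
```

Emit:
servo_tool(increments=[{"dx": 0.015,"dy": 0.05,"dz": -0.02,"ax": 0,"ay": 0,"az": 0,"claw": 1},{"dx": 0.03,"dy": 0.1,"dz": -0.02,"ax": 0,"ay": 0,"az": 0,"claw": 1},{"dx": 0.03,"dy": 0.12,"dz": -0.02,"ax": 0,"ay": 0,"az": 0,"claw": 1},{"dx": 0.03,"dy": 0.12,"dz": -0.02,"ax": 0,"ay": 0,"az": 0,"claw": 1}])

```text
clock: 16.38
eef_pos: [582.3, 136.9, 69.9]
tool_rot: [-1.571, -0.001, -1.863]
force: [-3.6, -7.9, -1.1]
width: 15.0
```

```bash
python3 -c "
from look import *
cpose(st())"
```

```text
16.38 [582.3 136.9  69.9] [-1.571e+00 -1.000e-03 -1.863e+00] F [-3.6 -7.9 -1.1] M [-1.55  0.79  0.11] w 15.0 q [-0.53  0.81  0.42  1.8  -0.52  0.64 -0.1 ]
theta -0.001 roll -0.000 yaw 1.278 mid [82.2  0.2 16.1] lead [1.472e+02 1.000e-01 1.610e+01] tail [17.2  0.3 16.2] Fbay -8.6
```

Emit:
servo_tool(increments=[{"dx": 0.015,"dy": 0.05,"dz": 0,"ax": 0,"ay": 0,"az": 0,"claw": 1},{"dx": 0.03,"dy": 0.1,"dz": 0,"ax": 0,"ay": 0,"az": 0,"claw": 1},{"dx": 0.03,"dy": 0.1,"dz": 0,"ax": 0,"ay": 0,"az": 0,"claw": 1},{"dx": 0.03,"dy": 0.1,"dz": 0,"ax": 0,"ay": 0,"az": 0,"claw": 1},{"dx": 0.03,"dy": 0.1,"dz": 0,"ax": 0,"ay": 0,"az": 0,"claw": 1},{"dx": 0.03,"dy": 0.1,"dz": 0,"ax": 0,"ay": 0,"az": 0,"claw": 1}])

```text
clock: 16.88
eef_pos: [582.3, 137.0, 69.9]
tool_rot: [-1.571, -0.002, -1.864]
force: [-5.0, -9.3, -0.7]
width: 15.0
```

Emit:
servo_tool(increments=[{"dx": 0,"dy": 0,"dz": 0,"ax": 0,"ay": 0,"az": 0,"claw": 1},{"dx": 0,"dy": 0,"dz": 0,"ax": 0,"ay": 0,"az": 0,"claw": 1},{"dx": 0,"dy": 0,"dz": 0,"ax": 0,"ay": 0,"az": 0,"claw": 1},{"dx": 0,"dy": 0,"dz": 0,"ax": 0,"ay": 0,"az": 0,"claw": 1},{"dx": 0,"dy": 0,"dz": 0,"ax": 0,"ay": 0,"az": 0,"claw": 1},{"dx": 0,"dy": 0,"dz": 0,"ax": 0,"ay": 0,"az": 0,"claw": 1},{"dx": 0,"dy": 0,"dz": 0,"ax": 0,"ay": 0,"az": 0,"claw": 1}])

```text
clock: 17.47
eef_pos: [582.3, 137.0, 69.9]
tool_rot: [-1.571, -0.002, -1.864]
force: [-5.8, -9.8, 0.5]
width: 14.7
```

Emit:
servo_tool(increments=[{"dx": 0,"dy": 0,"dz": 0,"ax": 0,"ay": 0,"az": 0,"claw": 1},{"dx": 0,"dy": 0,"dz": 0,"ax": 0,"ay": 0,"az": 0,"claw": 1},{"dx": 0,"dy": 0,"dz": 0,"ax": 0,"ay": 0,"az": 0,"claw": 1},{"dx": 0,"dy": 0,"dz": 0,"ax": 0,"ay": 0,"az": 0,"claw": 1},{"dx": 0,"dy": 0,"dz": 0,"ax": 0,"ay": 0,"az": 0,"claw": 1},{"dx": 0,"dy": 0,"dz": 0,"ax": 0,"ay": 0,"az": 0,"claw": 1}])

```text
clock: 17.97
eef_pos: [582.3, 137.0, 69.9]
tool_rot: [-1.571, -0.002, -1.864]
force: [-4.7, -10.1, -0.2]
width: 15.0
```

```bash
python3 -c "
from look import *
look2('13')"
```

```text
17.97 [582.3 137.   69.9] [-1.571 -0.002 -1.864] F [ -4.7 -10.1  -0.2] M [-1.89  0.96  0.15] w 15.0 q [-0.54  0.81  0.42  1.8  -0.52  0.64 -0.1 ]
theta -0.002 roll 0.000 yaw 1.278 mid [82.3  0.2 16.2] lead [1.473e+02 1.000e-01 1.610e+01] tail [17.3  0.4 16.3] Fbay -11.0
```

View pics/side13.png

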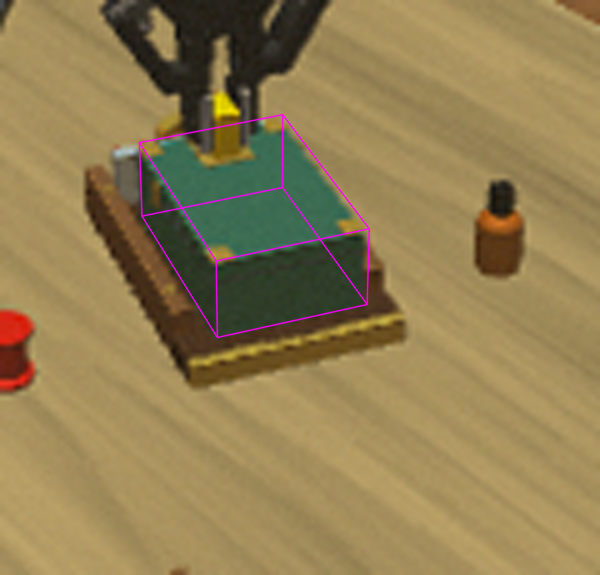

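Held at about 11 N for over 1 s, with the case flush and square (tail at (217,337), sill clear in front). I'll ease most of the push off, then release.

Emit:
servo_tool(increments=[{"dx": -0.03,"dy": -0.1,"dz": 0,"ax": 0,"ay": 0,"az": 0,"claw": 1},{"dx": -0.06,"dy": -0.2,"dz": 0,"ax": 0,"ay": 0,"az": 0,"claw": 1},{"dx": -0.06,"dy": -0.2,"dz": 0,"ax": 0,"ay": 0,"az": 0,"claw": 1}])

```text
clock: 18.27
eef_pos: [582.3, 136.8, 69.8]
tool_rot: [-1.571, 0.001, -1.863]
force: [-3.1, -6.8, -1.7]
width: 14.8
```

Emit:
servo_tool(increments=[{"dx": -0.02,"dy": -0.06,"dz": 0,"ax": 0,"ay": 0,"az": 0,"claw": 1},{"dx": -0.03,"dy": -0.1,"dz": 0,"ax": 0,"ay": 0,"az": 0,"claw": 1},{"dx": -0.03,"dy": -0.1,"dz": 0,"ax": 0,"ay": 0,"az": 0,"claw": 1}])

```text
clock: 18.52
eef_pos: [582.2, 136.8, 69.8]
tool_rot: [-1.57, 0.002, -1.863]
force: [-2.3, -5.1, -3.3]
width: 14.7
```

Emit:
servo_tool(increments=[{"dx": 0,"dy": 0,"dz": 0,"ax": 0,"ay": 0,"az": 0,"claw": 0.6},{"dx": 0,"dy": 0,"dz": 0,"ax": 0,"ay": 0,"az": 0,"claw": 0.5},{"dx": 0,"dy": 0,"dz": 0,"ax": 0,"ay": 0,"az": 0,"claw": 0.3},{"dx": 0,"dy": 0,"dz": 0,"ax": 0,"ay": 0,"az": 0,"claw": 0.1},{"dx": 0,"dy": 0,"dz": 0,"ax": 0,"ay": 0,"az": 0,"claw": -0.1},{"dx": 0,"dy": 0,"dz": 0,"ax": 0,"ay": 0,"az": 0,"claw": -0.1}])

```text
clock: 19.02
eef_pos: [583.1, 138.6, 70.0]
tool_rot: [-1.569, 0.004, -1.861]
force: [0.2, -0.1, -0.6]
width: 47.0
```

```bash
python3 -c "
from look import *
s=st()
d=get_image('side'); overlay(d,[],(260,150,120,115),5,'pics/side14.png')"
```

```text
19.02 [583.1 138.6  70. ] [-1.569  0.004 -1.861] F [ 0.2 -0.1 -0.6] M [-0.02 -0.04 -0.02] w 47.0 q [-0.53  0.81  0.42  1.8  -0.52  0.64 -0.1 ]
```

View pics/side14.png

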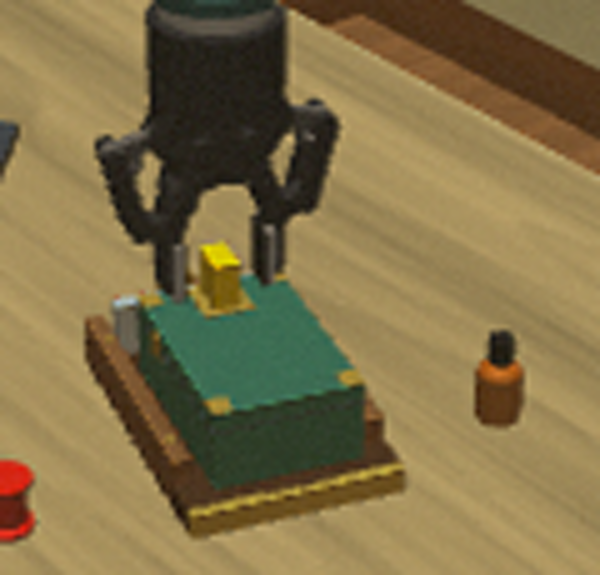

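Released cleanly: fingers clear on either side of the knob (at (178,290) and (268,270)) and forces near zero. Now I raise straight up and away.

Emit:
servo_tool(increments=[{"dx": 0,"dy": 0,"dz": 0.5,"ax": 0,"ay": 0,"az": 0,"claw": -0.1},{"dx": 0,"dy": 0,"dz": 1.5,"ax": 0,"ay": 0,"az": 0,"claw": -0.1},{"dx": 0,"dy": 0,"dz": 3,"ax": 0,"ay": 0,"az": 0,"claw": -0.1},{"dx": 0,"dy": 0,"dz": 5,"ax": 0,"ay": 0,"az": 0,"claw": -0.1},{"dx": 0,"dy": 0,"dz": 8,"ax": 0,"ay": 0,"az": 0,"claw": -0.1},{"dx": 0,"dy": 0,"dz": 11,"ax": 0,"ay": 0,"az": 0,"claw": -0.1},{"dx": 0,"dy": 0,"dz": 14,"ax": 0,"ay": 0,"az": 0,"claw": -0.1},{"dx": 0,"dy": 0,"dz": 16,"ax": 0,"ay": 0,"az": 0,"claw": -0.1}])

```text
clock: 19.73
eef_pos: [583.9, 138.0, 233.7]
tool_rot: [-1.566, 0.006, -1.862]
force: [-0.2, 0.2, 0.2]
width: 47.1
```

Emit:
servo_tool(increments=[{"dx": 0,"dy": 3,"dz": 1,"ax": 0,"ay": 0,"az": 0,"claw": -0.1},{"dx": -1,"dy": 6,"dz": 2,"ax": 0,"ay": 0,"az": 0,"claw": -0.1},{"dx": -2,"dy": 9,"dz": 3,"ax": 0,"ay": 0,"az": 0,"claw": -0.1},{"dx": -4,"dy": 12,"dz": 4,"ax": 0,"ay": 0,"az": 0,"claw": -0.1},{"dx": -6,"dy": 15,"dz": 4,"ax": 0,"ay": 0,"az": 0,"claw": -0.1},{"dx": -8,"dy": 18,"dz": 4,"ax": 0,"ay": 0,"az": 0,"claw": -0.1},{"dx": -10,"dy": 20,"dz": 4,"ax": 0,"ay": 0,"az": 0,"claw": -0.1},{"dx": -10,"dy": 20,"dz": 4,"ax": 0,"ay": 0,"az": 0,"claw": -0.1}])

```text
clock: 20.4
eef_pos: [477.3, 345.1, 269.9]
tool_rot: [-1.575, 0.006, -1.852]
force: [0.0, 1.0, -0.9]
width: 47.0
```

Run:
```python
from look import *
s=st()
cp=(545.9+82.3*np.cos(1.28),14.9+82.3*np.sin(1.28),1.28)
P=place(cp,boxpts(-65,65,-44,44,16,66))
d=get_image('side'); overlay(d,[(P,(255,0,255))],(260,180,120,115),5,'pics/side15.png')
d=get_image('top'); overlay(d,[],(0,0,640,480),1,'pics/top15.png')
```

```text
20.4 [477.3 345.1 269.9] [-1.575  0.006 -1.852] F [ 0.   1.  -0.9] M [0.01 0.02 0.  ] w 47.0 q [-1.04  0.56  0.59  1.66 -0.36  1.03 -0.61]
```

View pics/side15.png

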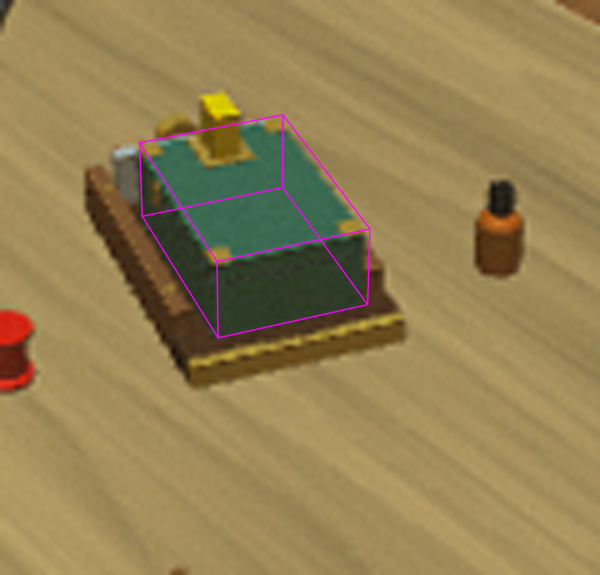

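View pics/top15.png

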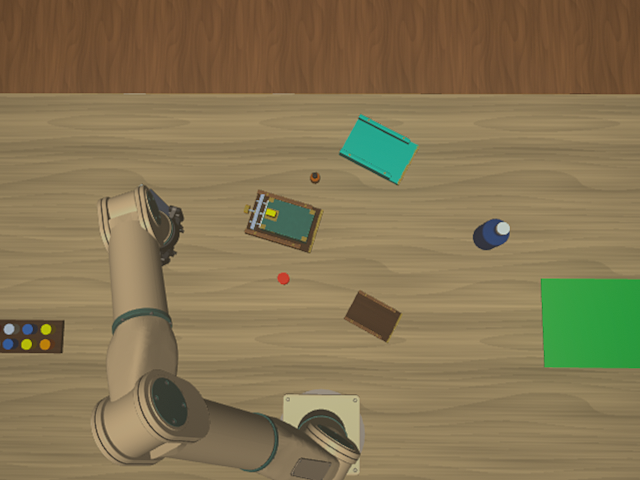

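Emit:
servo_tool(increments=[{"dx": 0,"dy": 0,"dz": 0,"ax": 0,"ay": 0,"az": 0,"claw": -0.1},{"dx": 0,"dy": 0,"dz": 0,"ax": 0,"ay": 0,"az": 0,"claw": -0.1},{"dx": 0,"dy": 0,"dz": 0,"ax": 0,"ay": 0,"az": 0,"claw": -0.1},{"dx": 0,"dy": 0,"dz": 0,"ax": 0,"ay": 0,"az": 0,"claw": -0.1}])

```text
clock: 20.83
eef_pos: [483.6, 337.2, 269.9]
tool_rot: [-1.569, 0.003, -1.864]
force: [-0.3, 0.4, -0.5]
width: 47.2
```

```bash
python3 -c "
from look import *
s=st()
d=get_image('side'); overlay(d,[],(0,0,640,480),1,'pics/side16.png')"
```

```text
20.83 [483.6 337.2 269.9] [-1.569  0.003 -1.864] F [-0.3  0.4 -0.5] M [ 0.06 -0.02  0.  ] w 47.2 q [-1.03  0.56  0.6   1.66 -0.36  1.03 -0.61]
```

View pics/side16.png

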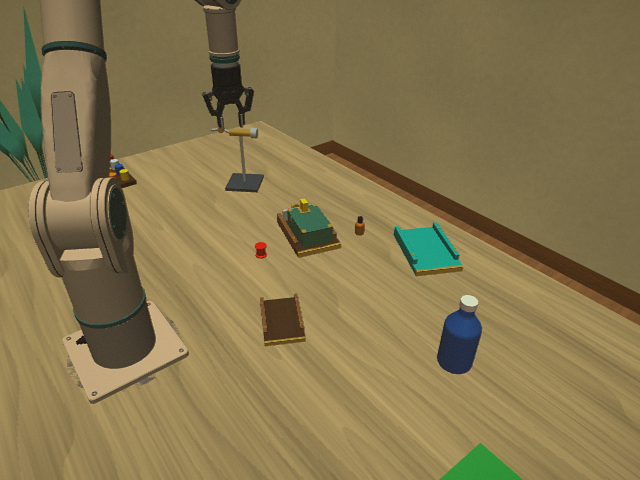

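The case sits in the bay (305,230). Spool (261,250), varnish (360,226), flask (457,340) and vise (245,160) are where they were. The gripper is clear, with zero force. Handing in.

```bash
python3 -c "
from cell import *
print(finish_job())"
```

```text
the job is handed in; nothing more can be done
None
```

The green case is in the larger brown bay, resting flat on the deck against the white stop pad. I handed the job in at about 21 s; no verdict was reported.

**How it went**
- **Sill:** I slid the case by its knob, square to the bay, and nosed it onto the sill until it stopped, at about 11 N.
- **Lift:** I tilted only the knob end, about 0.36 rad at most, pivoting on the back edge. I moved forward until the middle was about 9 mm past the sill, then lowered it flat about the sill edge.
- **Pad:** I felt the pad at about 147 mm behind the sill face, close to the 145–149 mm I had read from the images. I pressed at about 11 N for just over a second, eased off, opened the jaws and went straight up.

**Last checks**
- With the gripper away, the case lines up with the position it had while pressed, with tail at about 17 mm and less than 1 mm off centre by the arm's reading.
- The spool, both bottles and the vise look unmoved, and the wrist force is near zero.

**One reading that disagreed:** halfway through the advance over the sill, the force readings (about −9 N vertically, no drag) suggested the back edge had nearly, or just, come off the bench. I lowered about 1.5 mm at once and the contact came back. The image at that moment showed no visible gap, but a lift of a fraction of a millimetre can't be ruled out.

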